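# Load the filter case

## Robot

A 7-joint arm with a two-finger parallel gripper is mounted at the origin on the work surface; the furniture and walls round the work are solid. World frame = base frame: x ahead of the robot, y to its left, z up, the work surface at z = 0. Lengths are in mm, angles in rad, forces in N, time in s.
With the tool pointing down it reaches from about 425 to 950 mm from the base axis. Payload 4.7 kg.
Tool frame: the origin (TCP) lies at the very end of the fingers, on their centre line; the grasp point (between the pads) lies 19 mm behind it; z points along the fingers, y is the line along which they close (so a half turn about z gives the same grasp; the last joint's range is limited). The gripper opens to 85 mm and grips with 20 to 120 N. Pads are 22 mm wide; open, the fingers measure 114 mm over their backs; the gripper's body (76 mm by 85 mm) begins 54 mm behind the grasp point. The pads swing forward as they close: fully open they stand 13 mm farther back than shut.
Start: joints at [-1.264, 0.469, -0.049, 1.532, 0.024, 1.141, -0.082], TCP at [222.389, 637.332, 231.335] pointing down, gripper open.
Joint ranges: [-2.59, 2.59], [-0.33, 1.99], [-1.39, 1.29], [0.1, 2.45], [-1.04, 4.18], [0.21, 1.99], [-2.66, 2.66]. Speed limits (rad/s): [2.57, 2.57, 3.14, 3.14, 3.14, 3.14, 3.14].

## Interface

Orientations are given as a unit quaternion [x, y, z, w].
In Python, from rig import arm gives the robot as it stands.
- The arm moves only by the tool send_rows, never from a script. Its argument "targets" is a list of rows, each an object of numbers: "tx", "ty", "tz": the shift along the tool's x, y, z in m; "turn": the turn about the tool's z in degrees; "claw": the finger opening in m, from 0 to 0.0854. A call has 1 to 8 rows; each row is the pose to reach, as a shift and turn from the pose commanded when the call began, along the tool's axes at that moment; what a row does not reach only later rows make up. A row lasts 1/10 s, in which the tool goes at most 50 mm and 8.59 degrees, less where a joint would pass 70% of its speed; a pose out of reach is approached as far as the arm can. A call with a gripper value outside its range is refused whole. The fingers move at their own pace and stop on an object; "squeeze" is the grip in N (left out, the last holds). Time passes only in rows, so rows that repeat a pose let the fingers close. It gives the time, the measured TCP pose, the force, the opening and the grip force at its end, in the units of the state.
- arm.get_obs(): the state, without advancing time (a new reading comes with each control period).
- arm.capture(name): name is "side" or "top"; returns the picture (480x640x3 uint8, blue, green, red); there is no depth.
- arm.camera_model(name): a dict with "mtx" (3x3 intrinsics, pixels), "dist" ([k1, k2, p1, p2, k3] as OpenCV has them; the pictures are not rectified), "origin" and "attitude" of the camera in the world. Camera axes: x right, y up, looking along -z (the intrinsics and any distortion apply to the point x, -y, -z); pixel columns grow to the right and rows downward; lengths in mm; the calibration is good to about 2 mm. A picture is of the moment at which its call begins. camera_model takes no time and is no camera call.
- arm.hand_in(): hands the job in; it is judged then, once.
Trained networks look in the newest picture that a camera, given by its name, has taken for a name from the list of things; names that differ only in an ending like _2 or _b are one class to them, and where a whole thing is asked for, a point or a joint stands for the part that bears it (a point fixed in the world has none). Each returns a list of dicts, best first, with "score" (0 to 1); they miss things now and then, are a little off and sometimes report something else, mostly with a low value. They report only what shows in the picture. A call takes as long as a camera call. They do not tell look-alikes from the thing itself.
- arm.recognise(camera, label): "at" ([x, y, z] in mm, in world coordinates, good to about 4 mm: the middle of the surface that is visible of it).
- arm.outline_of(camera, label): "mask" (480x640 bool, what is visible of it).
The state is a dict: "time_s": time; "joints": joint angles; "joint_velocities": joint speeds; "joint_efforts": joint torques, N m; "ee_pos": TCP position; "tool_rot": TCP orientation; "contact_force": force on the tool from outside, world axes, zero at the start; "torque": the same for the moment, N m; "grip_width": finger opening in mm; "finger_force": force on a finger pad.
Only numpy, scipy, OpenCV 4.12 (cv2) and the standard library are available. Lean on these libraries where they do the work, as an engineer would, in place of code of your own. Each camera call takes 0.05 s, during which the arm holds its last target. There are 200 camera calls.

## Task

Lift the lid of the dark grey filter case open until it rests on its stop, then fit every filter cartridge that stands on the table into a free port of the case: lugs into the notches, push down against the spring, a quarter turn clockwise, and let it click up home. Finally shut the lid over them, and leave the sample jar, the petri dish and the culture bottle where they stand.

Things in the scene. Friction and masses are not known exactly. Their poses are not given: they have to be found in the camera images.
- case: dark grey case fixed to the table, 130 (x) x 260 (y) x 104 mm with 5 mm walls; origin under its centre on the table, x towards its hinged side away from the robot, y along its length, z up. Inside, 45 mm above the table, a deck with three ports in a row along y, 75 mm apart
- port0 (a point): a bayonet port: centre of its mouth in the deck's top face (45 mm over the table), axes as the case; at the -y end. The hole is 43 mm across; two notches for the lugs, 18 mm wide, reach 30 mm from the axis along +x and -x. Below, a sprung disc (600 N/m, travel 16 mm, its face 11 mm below the deck at rest) carries the cartridge's foot
- port1 (a point): like port0: the middle port. To lock: enter with lugs and bar along the port's x, push until the foot is 23 to 25 mm below the deck's top (8 N), turn a quarter clockwise seen from above (stops block the other way and going farther), let go: the spring lifts the lugs into recesses
- port2 (a point): like port0: the port at the +y end. A cartridge that is home has its bar along the row (y) and its foot 17 mm below the deck's top, its listed point 18 mm above it; one that is only set in, not locked, stands about 5 mm higher with its bar along x
- lid (a joint): hinge of the lid in rad: 0 shut, grows as it opens, 1.9 on its stop (leaning back). A stiff hinge (0.2 N m): the lid stays where it is left. The lid is a plate 132 x 262 x 8 mm
- lid_handle (a point): middle of the round handle bar on the lid, 12 mm thick, 100 mm long along the case's y, its axis 30 mm above the lid's top face and 9 mm from the lid's front edge; shut, it is 142 mm above the table. x, y, z are the lid's: the same as the case's when shut
- lid_hinge (a point): middle of the lid's hinge line (along y), at the case's far upper edge 104 mm above the table; the handle bar is 123 mm in front of and 38 mm above it when shut
- cart0_mid (a point): a white filter cartridge, 70 mm tall, upright; this point is on its axis, half-way up (35 mm over its foot), z up. Round body 40 mm in diameter (foot bevelled to 34 mm); collar 54 mm in diameter, 28 to 34 mm over the foot; on top a flat upright grip bar, 46 mm long along x, 14 mm thick along y, 34 to 70 mm over the foot. The same after half a turn
- cart1_mid (a point): another cartridge like cart0. Each has two lugs on opposite sides along its x axis, so in line with its grip bar: 14 mm wide, 8 to 14 mm above the foot, reaching 28 mm from the axis. A cartridge weighs about 0.12 kg
- cart2_mid (a point): another cartridge like cart0. Two or three of the cartridges are present at a start; an absent one has no pose (None)
- jar: a bystander, to be left where it stands: sample jar with a black lid, 62 mm in diameter, 66 mm tall; origin under its centre
- dish: a bystander, to be left where it stands: covered petri dish, 59 mm in diameter, 15 mm tall; origin under its centre
- flask: a bystander, to be left where it stands: square culture bottle with a red cap, 42 x 42 x 89 mm; origin under its centre
Mind the look-alikes: they are no part of the job. What is shaped like the part that bears cart2_mid but orange or pink is not meant.

How it is judged (in metres and radians):
On the way, in this order (a step that is already met when the one before it is completed fails the run):
1. the lid has been opened to its stop (value of joint lid above 1.8 rad), for 0.2 s.
2. every cartridge present is locked home in a port: pushed in, turned a quarter, risen into its recess (((horizontal distance between cart0_mid and port0 below 0.005 m and z of cart0_mid in the frame of port0 between 0.015 and 0.0205 m and angle between the x axis of cart0_mid and the y axis of port0, either way round below 0.2 rad and angle between cart0_mid's own z axis and vertical below 0.08 rad) or (horizontal distance between cart0_mid and port1 below 0.005 m and z of cart0_mid in the frame of port1 between 0.015 and 0.0205 m and angle between the x axis of cart0_mid and the y axis of port1, either way round below 0.2 rad and angle between cart0_mid's own z axis and vertical below 0.08 rad) or (horizontal distance between cart0_mid and port2 below 0.005 m and z of cart0_mid in the frame of port2 between 0.015 and 0.0205 m and angle between the x axis of cart0_mid and the y axis of port2, either way round below 0.2 rad and angle between cart0_mid's own z axis and vertical below 0.08 rad)) and ((horizontal distance between cart1_mid and port0 below 0.005 m and z of cart1_mid in the frame of port0 between 0.015 and 0.0205 m and angle between the x axis of cart1_mid and the y axis of port0, either way round below 0.2 rad and angle between cart1_mid's own z axis and vertical below 0.08 rad) or (horizontal distance between cart1_mid and port1 below 0.005 m and z of cart1_mid in the frame of port1 between 0.015 and 0.0205 m and angle between the x axis of cart1_mid and the y axis of port1, either way round below 0.2 rad and angle between cart1_mid's own z axis and vertical below 0.08 rad) or (horizontal distance between cart1_mid and port2 below 0.005 m and z of cart1_mid in the frame of port2 between 0.015 and 0.0205 m and angle between the x axis of cart1_mid and the y axis of port2, either way round below 0.2 rad and angle between cart1_mid's own z axis and vertical below 0.08 rad)) and ((horizontal distance between cart2_mid and port0 below 0.005 m and z of cart2_mid in the frame of port0 between 0.015 and 0.0205 m and angle between the x axis of cart2_mid and the y axis of port0, either way round below 0.2 rad and angle between cart2_mid's own z axis and vertical below 0.08 rad) or (horizontal distance between cart2_mid and port1 below 0.005 m and z of cart2_mid in the frame of port1 between 0.015 and 0.0205 m and angle between the x axis of cart2_mid and the y axis of port1, either way round below 0.2 rad and angle between cart2_mid's own z axis and vertical below 0.08 rad) or (horizontal distance between cart2_mid and port2 below 0.005 m and z of cart2_mid in the frame of port2 between 0.015 and 0.0205 m and angle between the x axis of cart2_mid and the y axis of port2, either way round below 0.2 rad and angle between cart2_mid's own z axis and vertical below 0.08 rad))), for 0.2 s.
At the end, for the whole second after the job is handed in: The lid is shut (within 0.05 rad) and every cartridge present is locked home in a port: within 5 mm of the port's axis, its point 15 to 20.5 mm above the deck, bar along the row of ports within 0.2 rad, upright within 0.08 rad (all of step 2 and value of joint lid below 0.05 rad); the robot touches nothing.
It fails at once if the sample jar is shifted by more than 40 mm or tipped over (distance of jar from where it was at the start of the episode above 0.04 m or angle between jar's own z axis and vertical above 0.5 rad).
It fails at once if the petri dish is shifted by more than 40 mm or tipped over (distance of dish from where it was at the start of the episode above 0.04 m or angle between dish's own z axis and vertical above 0.5 rad).
It fails at once if the culture bottle is shifted by more than 40 mm or tipped over (distance of flask from where it was at the start of the episode above 0.04 m or angle between flask's own z axis and vertical above 0.5 rad).
Of cart0, cart1, cart2 only 2 to 3 are there at a start; the rules pass over those that are not, and their reading is None.
At some moment in a run one of cart0, cart1, cart2 may be knocked a few centimetres aside while the robot is not near it.
It also fails if it takes over 210 s, if anything falls off the work surface, if the arm or the gripper's body presses on something with over 40 N, if the wrist force passes 120 N, or if a joint passes its speed limit or range.

## Working session

There is one attempt and no reset: what is moved stays moved. The work goes in short steps, Python scripts to look and compute and a tool call to move; the robot and the scene stay as the last step left them, time stands still between calls to the robot, and variables do not carry over. Pictures are saved under pics/ and viewed, at most 14 in all, crops included, and the job is handed in when it is done.

Besides the shell and the picture viewer there is one more tool, called after "Call:" as name([rows], argument=value, ...), one row to a line, values as JSON. send_rows: Moves the arm, as the interface text tells. Its arguments: {"type":"object","properties":{"targets":{"type":"array"},"squeeze":{"type":"number"}},"required":["targets"]}

```bash
ls; mkdir -p pics; python3 - <<'E'
from rig import arm
import cv2,numpy as np
o=arm.get_obs();print({k:np.round(v,3).tolist() for k,v in o.items()})
for c in("side","top"):
    im=arm.capture(c);cv2.imwrite(f"pics/{c}0.png",im);m=arm.camera_model(c);print(c,m)
    for l in("case","lid","lid_handle","cart0_mid","jar","dish","flask"):
        print(l,[(np.round(d["at"]).tolist(),round(d["score"],2)) for d in arm.recognise(c,l)])
E
```

```text
pics
{'time_s': 0.0, 'joints': [-1.264, 0.469, -0.049, 1.534, 0.024, 1.141, -0.082], 'joint_velocities': [-0.0, 0.0, -0.001, 0.0, -0.001, 0.001, -0.0], 'joint_efforts': [0.0, -51.03, -0.047, -23.772, 0.011, 0.008, 0.0], 'ee_pos': [222.22, 636.74, 230.241], 'tool_rot': [0.167, 0.986, -0.001, -0.0], 'contact_force': [-0.156, -0.82, 0.655], 'torque': [0.013, 0.023, 0.024], 'finger_force': 0.0, 'grip_width': 85.329}
side {'mtx': array([[443.97513141,   0.        , 314.73746613],
       [  0.        , 443.97513141, 246.61400138],
       [  0.        ,   0.        ,   1.        ]]), 'dist': array([-0.07827327,  0.        ,  0.        ,  0.        ,  0.        ]), 'origin': array([ 171.04603655,  896.50131709, 1004.11552495]), 'attitude': array([-0.09088977,  0.39380026,  0.89178778, -0.20340837])}
case [([511.0, -2.0, 114.0], 0.88)]
lid [([528.0, -35.0, 121.0], 0.59)]
lid_handle [([370.0, -366.0, 45.0], 0.72), ([527.0, -39.0, 124.0], 0.64), ([512.0, -0.0, 115.0], 0.51)]
cart0_mid [([619.0, 249.0, 38.0], 0.74), ([513.0, -4.0, 116.0], 0.53)]
jar [([769.0, 126.0, 59.0], 0.96)]
dish [([676.0, 384.0, 13.0], 0.55), ([482.0, 348.0, 39.0], 0.39)]
flask [([374.0, -367.0, 45.0], 0.63), ([525.0, -35.0, 118.0], 0.19)]
top {'mtx': array([[509.85393982,   0.        , 315.76701593],
       [  0.        , 509.85393982, 239.00253062],
       [  0.        ,   0.        ,   1.        ]]), 'dist': array([-0.07305894,  0.        ,  0.        ,  0.        ,  0.        ]), 'origin': array([ 334.57185799,    3.93711328, 1253.49812306]), 'attitude': array([ 0.07120093, -0.07431034, -0.70141527,  0.70528365])}
case [([522.0, -56.0, 120.0], 0.6), ([518.0, -54.0, 121.0], 0.56)]
lid [([524.0, -53.0, 119.0], 0.92)]
lid_handle [([523.0, -54.0, 124.0], 0.92), ([523.0, -58.0, 119.0], 0.35)]
cart0_mid []
jar [([774.0, 113.0, 62.0], 0.92)]
dish [([676.0, 378.0, 14.0], 0.64)]
flask [([372.0, -373.0, 55.0], 0.66)]
```

View pics/side0.png

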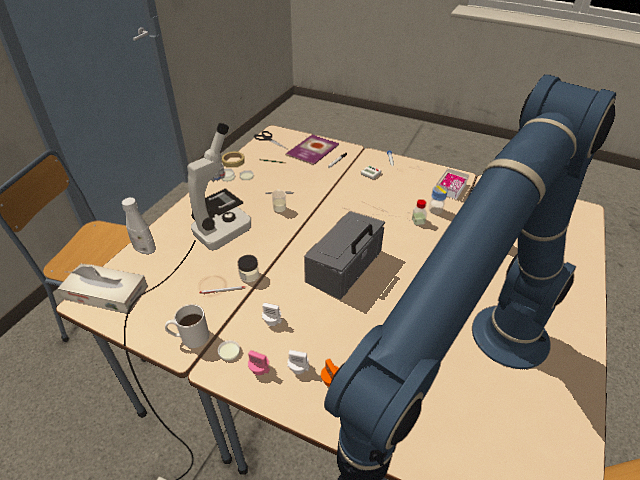

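View pics/top0.png

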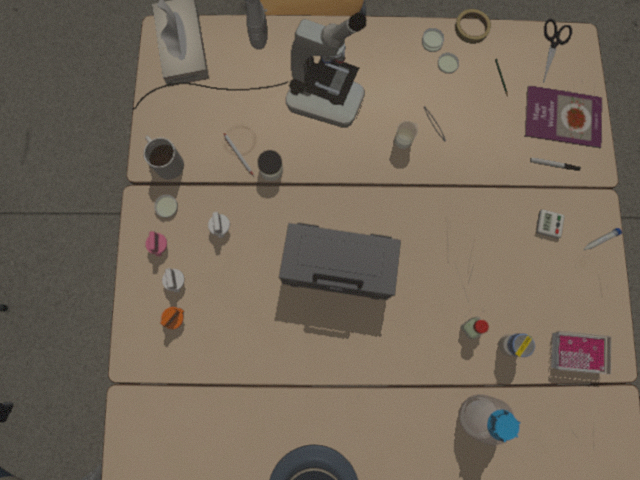

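The side view shows a pink (258,362), an orange (331,372), and two white cartridges (271,314), (298,360). The same pieces in the top view are pink (156,243), orange (172,318) and white (218,225), (173,280). The white ones fit the description. The case is at (340,262) in the top view. I'll confirm with an enlarged crop while fitting the poses.

```bash
cat > h.py <<'E'
from rig import arm
import cv2,numpy as np
from scipy.spatial.transform import Rotation as R
from scipy.optimize import least_squares
def proj(c,P):
    m=arm.camera_model(c);P=np.atleast_2d(P).astype(float)
    q=R.from_quat(m["attitude"]).inv().apply(P-m["origin"])*[1,-1,-1]
    return cv2.projectPoints(q,np.zeros(3),np.zeros(3),m["mtx"],m["dist"])[0].reshape(-1,2)
def unproj(c,uv,z):
    m=arm.camera_model(c);uv=np.atleast_2d(uv).astype(float)
    n=cv2.undistortPoints(uv.reshape(-1,1,2),m["mtx"],m["dist"]).reshape(-1,2)
    d=R.from_quat(m["attitude"]).apply(np.c_[n[:,0],-n[:,1],-np.ones(len(n))])
    return m["origin"]+d*((z-m["origin"][2])/d[:,2])[:,None]
def crop(c,u,v,w,h,s,name,im=None,draw=()):
    im=arm.capture(c) if im is None else im
    k=cv2.resize(im[v-h//2:v+h//2,u-w//2:u+w//2],None,fx=s,fy=s,interpolation=cv2.INTER_CUBIC)
    for p in draw:
        q=((np.array(p)-[u-w//2,v-h//2]+.5)*s).astype(int);cv2.polylines(k,[q.reshape(-1,1,2)],False,(0,255,255),1)
    cv2.imwrite("pics/"+name,k)
E
python3 - <<'E'
from h import *
top=arm.capture("top")
for l in("case","lid"):
    for d in arm.outline_of("top",l)[:2]:
        m=d["mask"].astype(np.uint8);c=max(cv2.findContours(m,0,2)[0],key=cv2.contourArea)
        r=cv2.minAreaRect(c);b=cv2.boxPoints(r);w=unproj("top",b,112)
        print(l,d["score"],b.round().tolist(),w[:,:2].round(1).tolist(),m.sum())
print([ (np.round(d["at"]).tolist(),round(d["score"],2)) for d in arm.recognise("top","cart0_mid")],[ (np.round(d["at"]).tolist(),round(d["score"],2)) for d in arm.recognise("top","cart1_mid")])
print(unproj("top",[[218,225],[173,280]],50).round())
a=cv2.resize(top[195:345,130:260],None,fx=3.8,fy=3.8,interpolation=cv2.INTER_CUBIC)
cv2.imwrite("pics/carts.png",a)
crop("top",340,262,150,110,5,"case.png",top)
E
```

```text
case 0.88 [[277.0, 283.0], [286.0, 220.0], [403.0, 238.0], [393.0, 301.0]] [[471.4, 87.1], [617.8, 67.4], [576.5, -201.4], [431.7, -175.1]] 7160
lid 0.64 [[278.0, 278.0], [286.0, 223.0], [402.0, 240.0], [394.0, 295.0]] [[483.8, 84.4], [611.4, 68.2], [572.4, -199.3], [446.3, -177.3]] 6360
lid 0.41 [[159.0, 284.0], [168.0, 266.0], [187.0, 275.0], [177.0, 294.0]] [[466.4, 353.6], [509.5, 334.7], [488.8, 291.4], [446.0, 310.4]] 382
[([620.0, 235.0, 36.0], 0.58)] [([374.0, -373.0, 55.0], 0.19)]
[[620. 237.  50.]
 [484. 339.  50.]]
```

View pics/carts.png

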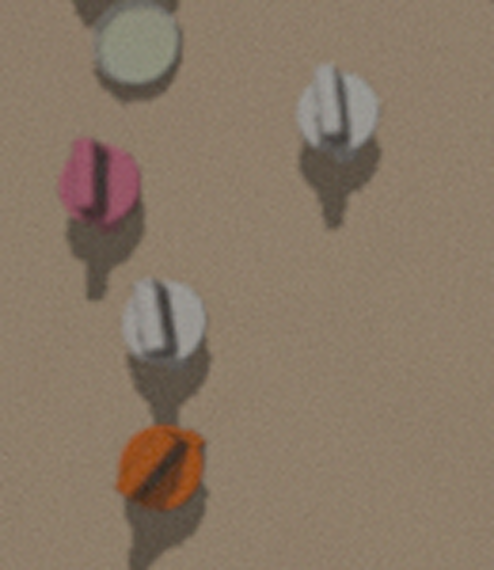

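View pics/case.png

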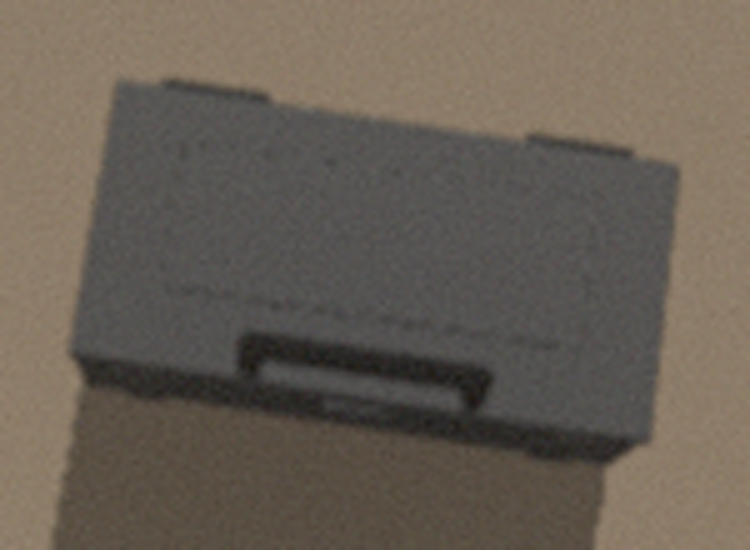

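Confirmed: the two white ones at top (218,225) and (173,280) are cartridges, and the pink and orange ones are look-alikes. Bars run roughly along world x. Next I'll fit the silhouettes of the case and the carts.

```bash
cat >> h.py <<'E'
from scipy.optimize import minimize
def circ(r,z,n=24):
    t=np.linspace(0,2*np.pi,n,endpoint=False);return np.c_[r*np.cos(t),r*np.sin(t),np.full(n,z)]
def box(x0,x1,y0,y1,z0,z1): return np.array([[x,y,z] for x in(x0,x1) for y in(y0,y1) for z in(z0,z1)],float)
CART=[np.r_[circ(17,0),circ(20,3),circ(20,28)],np.r_[circ(27,28),circ(27,34)],box(-23,23,-7,7,34,70),box(-28,28,-7,7,8,14)]
CASE=[box(-65,65,-130,130,0,104),box(-66,66,-131,131,104,112),box(-63,-51,-50,50,136,148)]
SS=4
def sil(c,parts,x,y,a,roi,z=0):
    u0,v0,w,h=roi;m=np.zeros((h*SS,w*SS),np.uint8)
    for p in parts:
        q=R.from_euler("z",a).apply(p)+[x,y,z]
        uv=((proj(c,q)+.5-[u0,v0])*SS).astype(np.float32)
        cv2.fillConvexPoly(m,cv2.convexHull(uv).astype(np.int32),1)
    return m
def fit(parts,masks,x0,z=0):
    """masks: {cam: bool image}; returns x,y,yaw,IoU"""
    T={}
    for c,m in masks.items():
        v,u=np.nonzero(m);roi=(u.min()-12,v.min()-12,np.ptp(u)+25,np.ptp(v)+25)
        s=m[roi[1]:roi[1]+roi[3],roi[0]:roi[0]+roi[2]].astype(np.float32)
        T[c]=(roi,cv2.resize(s,(s.shape[1]*SS,s.shape[0]*SS),interpolation=cv2.INTER_LINEAR)>.5)
    def cost(p):
        k=0
        for c,(roi,t) in T.items():
            m=sil(c,parts,p[0],p[1],p[2],roi,z)>0;k-=(m&t).sum()/max((m|t).sum(),1)
        return k/len(T)
    best=None
    for da in(-.15,.15):
        r=minimize(cost,[x0[0],x0[1],x0[2]+da],method="Nelder-Mead",options=dict(initial_simplex=np.array(x0)[None]+[[0,0,da],[8,0,0],[0,8,0],[0,0,-da]],xatol=.05,fatol=1e-5))
        if best is None or r.fun<best.fun:best=r
    return np.r_[best.x,-best.fun]
def white(im,c,x,y,r=14):
    u,v=proj(c,[x,y,35])[0].astype(int)
    f=cv2.GaussianBlur(im,(3,3),0).astype(int);m=(f[...,2]-f[...,0]<22)&(f.max(2)>95)
    k=np.zeros(m.shape,np.uint8);cv2.circle(k,(u,v),r*2,1,-1)
    return m&(k>0)
def carts(guess,cams=("top","side")):
    ims={c:arm.capture(c) for c in cams}
    for g in guess:
        for cs in [cams]+[(c,) for c in cams]:
            r=fit(CART,{c:white(ims[c],c,*g[:2]) for c in cs},g);print("cart",cs,r.round(3).tolist())
    return ims
E
python3 - <<'E'
from h import *
g=[[615,243,0.05],[480,345,0.1]]
ims=carts(g)
for c,(u,v) in (("top",(195,252)),("side",(285,337))):
    M=sum(white(ims[c],c,*q[:2]).astype(np.uint8) for q in g)
    print(c,M.sum())
    ims[c][...,0][cv2.morphologyEx(M,cv2.MORPH_GRADIENT,np.ones((2,2),np.uint8))>0]=255
    crop(c,u,v,100,110,5,f"wm_{c}.png",ims[c])
ms={c:arm.outline_of(c,"case")[0]["mask"] for c in ims}
for cs in(("top","side"),("top",),("side",)):print("case",cs,fit(CASE,{c:ms[c] for c in cs},[525,-57,-.15]).round(3).tolist())
w=unproj("top",np.array([[117,82],[680,168],[648,440],[73,357]])/5-.1+[265,207],112)[:,:2]
from numpy.linalg import norm
L=np.array([[66,131],[66,-131],[-66,-131],[-66,131]])
r=least_squares(lambda p:(L@np.array([[np.cos(p[2]),np.sin(p[2])],[-np.sin(p[2]),np.cos(p[2])]])+p[:2]-w).ravel(),[525,-57,-.15]);print("corners",r.x.round(3),r.fun.round(1))
a=cv2.imread("pics/wm_top.png");b=cv2.imread("pics/wm_side.png");cv2.imwrite("pics/wm.png",cv2.resize(np.hstack([a,b]),(800,440)))
E
```

```text
cart ('top', 'side') [625.058, 239.453, -0.076, 0.814]
cart ('top',) [625.375, 239.667, -0.059, 0.859]
cart ('side',) [625.474, 237.597, -0.129, 0.786]Traceback (most recent call last):
  File "<stdin>", line 3, in <module>
  File "h.py", line 60, in carts
    r=fit(CART,{c:white(ims[c],c,*g[:2]) for c in cs},g);print("cart",cs,r.round(3).tolist())
  File "h.py", line 48, in fit
    r=minimize(cost,[x0[0],x0[1],x0[2]+da],method="Nelder-Mead",options=dict(initial_simplex=np.array(x0)[None]+[[0,0,da],[8,0,0],[0,8,0],[0,0,-da]],xatol=.05,fatol=1e-5))
    res = _minimize_neldermead(fun, x0, args, callback, bounds=bounds,
                               **options)
    fxcc = func(xcc)
    fx = function(np.copy(x), *(wrapper_args + args))
  File "h.py", line 44, in cost
    m=sil(c,parts,p[0],p[1],p[2],roi,z)>0;k-=(m&t).sum()/max((m|t).sum(),1)
      ~~~^^^^^^^^^^^^^^^^^^^^^^^^^^^^^^
  File "h.py", line 31, in sil
    uv=((proj(c,q)+.5-[u0,v0])*SS).astype(np.float32)
         ~~~~^^^^^
  File "h.py", line 6, in proj
    m=arm.camera_model(c);P=np.atleast_2d(P).astype(float)
ValueError: time passes only in moves, steps and waits
```

```bash
sed -i '/^from scipy.optimize import least/a import functools\n@functools.lru_cache\ndef cm(c): return arm.camera_model(c)' h.py; sed -i 's/m=arm.camera_model(c)/m=cm(c)/' h.py
cat > a.py <<'E'
from h import *
g=[[622,240,-.05],[483,342,0.1]]
ims=carts(g)
for c,(u,v) in (("top",(195,252)),("side",(285,337))):
    M=sum(white(ims[c],c,*q[:2]).astype(np.uint8) for q in g)
    ims[c][...,0][cv2.morphologyEx(M,cv2.MORPH_GRADIENT,np.ones((2,2),np.uint8))>0]=255
    crop(c,u,v,80,110,5,f"wm_{c}.png",ims[c])
a=cv2.imread("pics/wm_top.png");b=cv2.imread("pics/wm_side.png");cv2.imwrite("pics/wm.png",np.hstack([a,b]))
ms={c:arm.outline_of(c,"case")[0]["mask"] for c in ims}
for cs in(("top","side"),("top",),("side",)):print("case",cs,fit(CASE,{c:ms[c] for c in cs},[525,-57,-.15]).round(3).tolist())
w=unproj("top",np.array([[117,82],[680,168],[648,440],[73,357]])/5-.1+[265,207],112)[:,:2]
L=np.array([[66,131],[66,-131],[-66,-131],[-66,131]])
r=least_squares(lambda p:(L@np.array([[np.cos(p[2]),np.sin(p[2])],[-np.sin(p[2]),np.cos(p[2])]])+p[:2]-w).ravel(),[525,-57,-.15]);print("corners",r.x.round(3),r.fun.round(1))
E
python3 a.py
```

```text
cart ('top', 'side') [625.106, 239.604, -0.042, 0.809]
cart ('top',) [625.572, 239.467, 0.155, 0.858]
cart ('side',) [626.24, 235.694, -0.176, 0.782]
cart ('top', 'side') [487.934, 344.685, 0.187, 0.794]
cart ('top',) [487.371, 344.56, 0.191, 0.794]
cart ('side',) [487.797, 343.634, 0.188, 0.796]
case ('top', 'side') [528.657, -56.172, -0.147, 0.972]
case ('top',) [528.728, -55.749, -0.148, 0.971]
case ('side',) [528.265, -56.599, -0.142, 0.974]
corners [ 5.27361e+02 -5.74640e+01 -1.43000e-01] [ 1.6 -0.2  3.  -0.9 -2.9  0.1 -1.6  0.9]
```

View pics/wm.png

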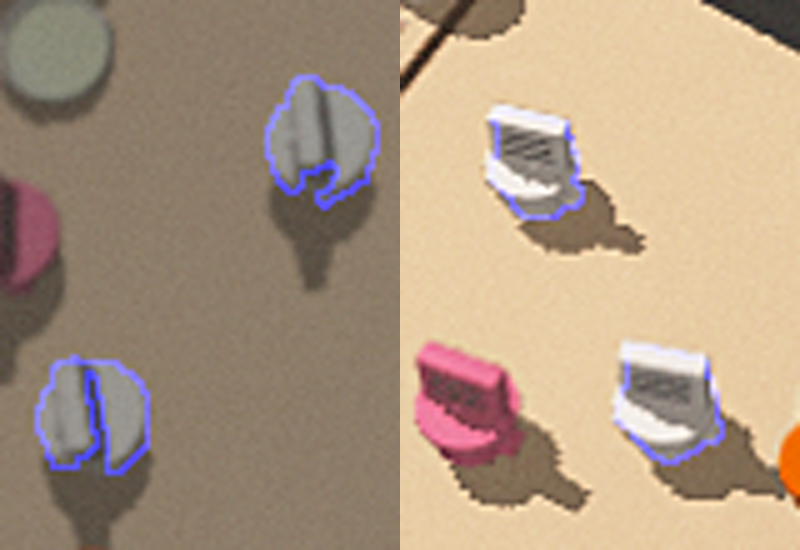

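The masks follow the two white cartridges, but miss some shaded undersides in the top view (I'll fix that before grasping). The case fit is consistent at (528.5, -56.2, -0.146 rad). Next is the lid handle.

```bash
cat >> h.py <<'E'
CX,CY,CA=528.5,-56.2,-.146
def cw(x,y): return CX+x*np.cos(CA)-y*np.sin(CA),CY+x*np.sin(CA)+y*np.cos(CA)
def pose():
    o=arm.get_obs();M=R.from_quat(o["tool_rot"]);return o,np.array(o["ee_pos"]),M
def go(*ts):
    """targets (x,y,z,alpha deg of tool y) -> tool shifts (m) and turn (deg) from now"""
    o,p,M=pose();y=M.as_matrix()[:,1];a0=np.degrees(np.arctan2(y[1],y[0]))
    print("t",round(o["time_s"],2),"pos",p.round(1),"alpha",round(a0,1),"F",np.round(o["contact_force"],1),"w",round(o["grip_width"],1),"ff",round(o["finger_force"],1),"j7",round(o["joints"][6],2))
    for x,yy,z,a in ts:
        d=M.inv().apply(np.array([x,yy,z])-p)/1000;print("tx %.4f ty %.4f tz %.4f turn %.1f"%(*d,a0-a))
E
python3 -c "
from h import *
hx,hy=cw(-57.5,0);print(hx,hy)
go((480,300,230,30),(hx,hy,230,-8.4))"
```

```text
471.61174717395335 -47.83479286569684
t 1.35 pos [222.4 637.4 231.4] alpha 70.8 F [0.  0.1 0.4] w 85.2 ff 0.0 j7 -0.08
tx -0.3544 ty -0.2336 tz 0.0013 turn 40.8
tx -0.4611 ty -0.5648 tz 0.0013 turn 79.2
```

Call:
send_rows([
  {"tx":-0.354,"ty":-0.234,"tz":0,"turn":41},
  {"tx":-0.354,"ty":-0.234,"tz":0,"turn":41},
  {"tx":-0.354,"ty":-0.234,"tz":0,"turn":41},
  {"tx":-0.354,"ty":-0.234,"tz":0,"turn":41},
  {"tx":-0.354,"ty":-0.234,"tz":0,"turn":41},
  {"tx":-0.354,"ty":-0.234,"tz":0,"turn":41},
  {"tx":-0.354,"ty":-0.234,"tz":0,"turn":41},
  {"tx":-0.354,"ty":-0.234,"tz":0,"turn":41},
])

```text
invalid input at $.targets[0]: expected keys tx, ty, tz, turn, claw
```

```bash
python3 -c "
from h import *
hx,hy=cw(-57.5,0)
go((hx,hy,230,-8.4))"
```

```text
t 1.35 pos [222.4 637.4 231.4] alpha 70.8 F [0.  0.1 0.4] w 85.2 ff 0.0 j7 -0.08
tx -0.4611 ty -0.5648 tz 0.0013 turn 79.2
```

Call:
send_rows([
  {"tx":-0.354,"ty":-0.234,"tz":0,"turn":41,"claw":0.085},
  {"tx":-0.354,"ty":-0.234,"tz":0,"turn":41,"claw":0.085},
  {"tx":-0.354,"ty":-0.234,"tz":0,"turn":41,"claw":0.085},
  {"tx":-0.354,"ty":-0.234,"tz":0,"turn":41,"claw":0.085},
  {"tx":-0.354,"ty":-0.234,"tz":0,"turn":41,"claw":0.085},
  {"tx":-0.354,"ty":-0.234,"tz":0,"turn":41,"claw":0.085},
  {"tx":-0.354,"ty":-0.234,"tz":0,"turn":41,"claw":0.085},
  {"tx":-0.354,"ty":-0.234,"tz":0,"turn":41,"claw":0.085},
])

```text
time_s: 2.15
ee_pos: [465.7, 317.5, 231.7]
tool_rot: [0.502, 0.865, 0.0, 0.0]
contact_force: [-0.2, 0.5, -0.2]
grip_width: 85.1
finger_force: 0.0
```

```bash
python3 -c "
from h import *
hx,hy=cw(-57.5,0)
go((hx,hy,200,-8.4))"
```

```text
t 2.15 pos [465.7 317.5 231.7] alpha 29.8 F [-0.2  0.5 -0.2] w 85.1 ff 0.0 j7 -0.08
tx -0.3200 ty -0.1764 tz 0.0314 turn 38.2
```

Call:
send_rows([
  {"tx":-0.31,"ty":-0.17,"tz":0.0,"turn":38,"claw":0.06},
  {"tx":-0.31,"ty":-0.17,"tz":0.0,"turn":38,"claw":0.06},
  {"tx":-0.31,"ty":-0.17,"tz":0.0,"turn":38,"claw":0.06},
  {"tx":-0.31,"ty":-0.17,"tz":0.0,"turn":38,"claw":0.06},
  {"tx":-0.31,"ty":-0.17,"tz":0.0,"turn":38,"claw":0.06},
  {"tx":-0.31,"ty":-0.17,"tz":0.03,"turn":38,"claw":0.06},
  {"tx":-0.31,"ty":-0.17,"tz":0.03,"turn":38,"claw":0.06},
  {"tx":-0.31,"ty":-0.17,"tz":0.03,"turn":38,"claw":0.06},
])

```text
time_s: 2.95
ee_pos: [469.5, -40.5, 200.6]
tool_rot: [0.759, 0.651, -0.001, 0.0]
contact_force: [-1.4, -0.4, 1.2]
grip_width: 59.9
finger_force: 0.0
```

```bash
python3 -c "
from h import *
hx,hy=cw(-57.5,0)
go((hx,hy,129,-8.4))"
```

```text
t 2.95 pos [469.5 -40.5 200.6] alpha -8.8 F [-1.4 -0.4  1.2] w 59.9 ff 0.0 j7 -0.03
tx -0.0068 ty 0.0033 tz 0.0716 turn -0.4
```

Call:
send_rows([
  {"tx":-0.003,"ty":0.003,"tz":0.03,"turn":0,"claw":0.06},
  {"tx":-0.003,"ty":0.003,"tz":0.06,"turn":0,"claw":0.06},
  {"tx":-0.003,"ty":0.003,"tz":0.072,"turn":0,"claw":0.06},
  {"tx":-0.003,"ty":0.003,"tz":0.072,"turn":0,"claw":0.0},
  {"tx":-0.003,"ty":0.003,"tz":0.072,"turn":0,"claw":0.0},
  {"tx":-0.003,"ty":0.003,"tz":0.072,"turn":0,"claw":0.0},
  {"tx":-0.003,"ty":0.003,"tz":0.072,"turn":0,"claw":0.0},
  {"tx":-0.003,"ty":0.003,"tz":0.072,"turn":0,"claw":0.0},
], squeeze=30)

```text
time_s: 3.75
ee_pos: [478.7, -38.1, 131.4]
tool_rot: [0.756, 0.655, 0.004, 0.004]
contact_force: [9.7, -1.5, -6.8]
grip_width: 11.4
finger_force: 29.2
```

```bash
cat >> h.py <<'E'
def arc(th0,ths,dz):
    """tool shifts to carry the bar along its arc; bar now at lid angle th0"""
    o,p,M=pose();r=np.hypot(123,38);e=np.arctan2(38,123);b=lambda t:np.array([-r*np.cos(e+t),0,r*np.sin(e+t)])
    for t in ths:
        d=R.from_euler("z",CA).apply(b(t)-b(th0));print(t,(M.inv().apply(d)/1000).round(4).tolist())
E
python3 -c "
from h import *
go((0,0,0,0));arc(0,[.15,.3,.45,.6,.75,.9,1.05,1.2,1.35,1.5,1.65,1.8,1.9,1.93],0)"
```

```text
t 3.75 pos [478.7 -38.1 131.4] alpha -8.2 F [ 9.7 -1.5 -6.8] w 11.4 ff 29.2 j7 0.06
tx -0.0309 ty -0.4808 tz 0.1255 turn -8.2
0.15 [-0.0, 0.0073, -0.0179]
0.3 [-0.0, 0.0171, -0.0344]
0.45 [-0.0, 0.0294, -0.0494]
0.6 [-0.0001, 0.0437, -0.0623]
0.75 [-0.0001, 0.0598, -0.0729]
0.9 [-0.0001, 0.0773, -0.081]
1.05 [-0.0002, 0.0958, -0.0865]
1.2 [-0.0002, 0.1149, -0.089]
1.35 [-0.0003, 0.1342, -0.0887]
1.5 [-0.0003, 0.1532, -0.0855]
1.65 [-0.0004, 0.1716, -0.0795]
1.8 [-0.0004, 0.1888, -0.0709]
1.9 [-0.0004, 0.1995, -0.0637]
1.93 [-0.0004, 0.2026, -0.0614]
```

```bash
python3 -c "
from h import *
p=unproj('top',np.array([[365,352],[365,365],[240,345],[490,378]])/5-.1+[265,207],145)
print(p.round(1),(R.from_euler('z',-CA).apply(p-[CX,CY,0])).round(1))"
```

```text
[[ 481.1  -49.2  145. ]
 [ 475.3  -49.2  145. ]
 [ 483.8    5.5  145. ]
 [ 469.9 -103.9  145. ]] [[-47.9  -0.  145. ]
 [-53.6  -0.8 145. ]
 [-53.2  54.5 145. ]
 [-51.1 -55.7 145. ]]
```

Call:
send_rows([
  {"tx":0,"ty":0.003,"tz":-0.009,"turn":0,"claw":0},
  {"tx":0,"ty":0.007,"tz":-0.018,"turn":0,"claw":0},
  {"tx":0,"ty":0.012,"tz":-0.026,"turn":0,"claw":0},
  {"tx":0,"ty":0.017,"tz":-0.034,"turn":0,"claw":0},
  {"tx":0,"ty":0.023,"tz":-0.042,"turn":0,"claw":0},
  {"tx":0,"ty":0.029,"tz":-0.049,"turn":0,"claw":0},
  {"tx":0,"ty":0.036,"tz":-0.056,"turn":0,"claw":0},
  {"tx":0,"ty":0.044,"tz":-0.062,"turn":0,"claw":0},
])

```text
time_s: 4.55
ee_pos: [522.9, -44.7, 189.9]
tool_rot: [0.756, 0.655, 0.004, 0.006]
contact_force: [24.3, -4.2, -43.1]
grip_width: 10.8
finger_force: 28.9
```

```bash
python3 -c "
from h import *
go((0,0,0,0));arc(.6,[.7,.8,.9,1,1.1,1.2,1.3,1.4,1.5,1.6,1.7,1.8,1.9,1.95],0)"
```

```text
t 4.55 pos [522.9 -44.7 189.9] alpha -8.2 F [ 24.3  -4.2 -43.1] w 10.8 ff 28.9 j7 0.04
tx -0.0299 ty -0.5266 tz 0.1825 turn -8.2
0.7 [-0.0, 0.0106, -0.0073]
0.8 [-0.0001, 0.0218, -0.0136]
0.9 [-0.0001, 0.0336, -0.0187]
1 [-0.0002, 0.0459, -0.0226]
1.1 [-0.0002, 0.0585, -0.0252]
1.2 [-0.0003, 0.0713, -0.0266]
1.3 [-0.0003, 0.0842, -0.0267]
1.4 [-0.0003, 0.097, -0.0255]
1.5 [-0.0004, 0.1096, -0.023]
1.6 [-0.0004, 0.1219, -0.0193]
1.7 [-0.0004, 0.1338, -0.0144]
1.8 [-0.0004, 0.1451, -0.0083]
1.9 [-0.0004, 0.1558, -0.0011]
1.95 [-0.0004, 0.1609, 0.0029]
```

Call:
send_rows([
  {"tx":0,"ty":0.003,"tz":0.004,"turn":0,"claw":0},
  {"tx":0,"ty":0.003,"tz":0.004,"turn":0,"claw":0},
])

```text
time_s: 4.75
ee_pos: [521.3, -44.4, 188.3]
tool_rot: [0.756, 0.655, 0.001, 0.001]
contact_force: [1.8, 0.9, -0.9]
grip_width: 11.3
finger_force: 32.2
```

```bash
python3 -c "
from h import *
go((0,0,0,0));crop('side',345,250,160,120,5,'lid1.png')"
```

```text
t 4.75 pos [521.3 -44.4 188.3] alpha -8.2 F [ 1.8  0.9 -0.9] w 11.3 ff 32.2 j7 0.05
tx -0.0308 ty -0.5226 tz 0.1872 turn -8.2
```

View pics/lid1.png

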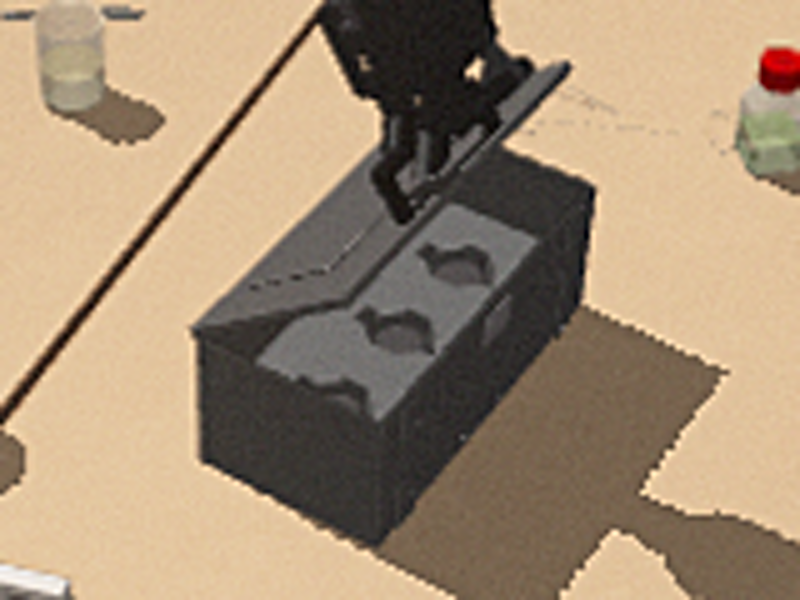

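The side view shows the lid about 35° up, gripped at its bar, the deck with three ports visible at (338,222)–(360,245), and the force near zero. I'll go on along the arc.

Call:
send_rows([
  {"tx":0,"ty":0.011,"tz":-0.007,"turn":0,"claw":0},
  {"tx":0,"ty":0.022,"tz":-0.0135,"turn":0,"claw":0},
  {"tx":0,"ty":0.0335,"tz":-0.0185,"turn":0,"claw":0},
  {"tx":0,"ty":0.046,"tz":-0.0225,"turn":0,"claw":0},
  {"tx":0,"ty":0.0585,"tz":-0.025,"turn":0,"claw":0},
])

```text
time_s: 5.3
ee_pos: [576.1, -52.5, 213.1]
tool_rot: [0.756, 0.655, -0.001, -0.002]
contact_force: [-4.4, 0.1, 1.7]
grip_width: 10.7
finger_force: 30.8
```

```bash
python3 -c "
from h import *
go((0,0,0,0));arc(1.1,[1.2,1.3,1.4,1.5,1.6,1.7,1.8,1.9,1.95],0)"
```

```text
t 5.3 pos [576.1 -52.5 213.1] alpha -8.2 F [-4.4  0.1  1.7] w 10.7 ff 30.8 j7 0.08
tx -0.0308 ty -0.5766 tz 0.2158 turn -8.2
1.2 [-0.0, 0.0128, -0.0016]
1.3 [-0.0001, 0.0256, -0.002]
1.4 [-0.0001, 0.0385, -0.001]
1.5 [-0.0001, 0.0511, 0.0012]
1.6 [-0.0002, 0.0635, 0.0047]
1.7 [-0.0002, 0.0755, 0.0094]
1.8 [-0.0002, 0.087, 0.0153]
1.9 [-0.0003, 0.0978, 0.0223]
1.95 [-0.0003, 0.1029, 0.0262]
```

Force is low, so the arc is right.

Call:
send_rows([
  {"tx":0,"ty":0.013,"tz":-0.0015,"turn":0,"claw":0},
  {"tx":0,"ty":0.0255,"tz":-0.002,"turn":0,"claw":0},
  {"tx":0,"ty":0.0385,"tz":-0.001,"turn":0,"claw":0},
  {"tx":0,"ty":0.051,"tz":0.001,"turn":0,"claw":0},
  {"tx":0,"ty":0.0635,"tz":0.0045,"turn":0,"claw":0},
  {"tx":0,"ty":0.0755,"tz":0.0095,"turn":0,"claw":0},
])

```text
time_s: 5.9
ee_pos: [653.6, -64.0, 202.9]
tool_rot: [0.756, 0.654, 0.0, 0.0]
contact_force: [-4.4, -0.7, 5.9]
grip_width: 10.9
finger_force: 30.0
```

```bash
python3 -c "
from h import *
go((0,0,0,0));arc(1.7,[1.8,1.9,1.95],0)"
```

```text
t 5.9 pos [653.6 -64.  202.9] alpha -8.2 F [-4.4 -0.7  5.9] w 10.9 ff 30.0 j7 0.12
tx -0.0304 ty -0.6561 tz 0.2026 turn -8.2
1.8 [-0.0, 0.0114, 0.0059]
1.9 [-0.0, 0.0222, 0.013]
1.95 [-0.0001, 0.0273, 0.0169]
```

Call:
send_rows([
  {"tx":0,"ty":0.0115,"tz":0.006,"turn":0,"claw":0},
  {"tx":0,"ty":0.022,"tz":0.013,"turn":0,"claw":0},
  {"tx":0,"ty":0.026,"tz":0.016,"turn":0,"claw":0},
  {"tx":0,"ty":0.026,"tz":0.016,"turn":0,"claw":0},
])

```text
time_s: 6.3
ee_pos: [670.3, -66.4, 191.6]
tool_rot: [0.756, 0.654, -0.005, -0.01]
contact_force: [-37.0, 6.4, 42.8]
grip_width: 10.7
finger_force: 34.7
```

```bash
python3 -c "
from h import *
go((0,0,0,0));arc(1.9,[1.8],0)"
```

```text
t 6.3 pos [670.3 -66.4 191.6] alpha -8.3 F [-37.    6.4  42.8] w 10.7 ff 34.7 j7 0.13
tx -0.0317 ty -0.6685 tz 0.2060 turn -8.3
1.8 [0.0001, -0.0109, -0.0068]
```

The lid is on its stop. I'll relax, open slightly and rise.

Call:
send_rows([
  {"tx":0,"ty":-0.004,"tz":-0.003,"turn":0,"claw":0},
  {"tx":0,"ty":-0.004,"tz":-0.003,"turn":0,"claw":0.019},
  {"tx":0,"ty":-0.004,"tz":-0.003,"turn":0,"claw":0.019},
  {"tx":0,"ty":-0.003,"tz":-0.015,"turn":0,"claw":0.019},
  {"tx":0,"ty":-0.003,"tz":-0.05,"turn":0,"claw":0.02},
  {"tx":0,"ty":-0.003,"tz":-0.09,"turn":0,"claw":0.03},
])

```text
time_s: 6.9
ee_pos: [676.4, -66.6, 276.4]
tool_rot: [0.756, 0.655, -0.0, 0.0]
contact_force: [0.9, 0.6, 0.2]
grip_width: 30.1
finger_force: 0.0
```

```bash
python3 -c "
from h import *
go((600,250,180,85))"
```

```text
t 6.9 pos [676.4 -66.6 276.4] alpha -8.2 F [0.9 0.6 0.2] w 30.1 ff 0.0 j7 0.1
tx 0.3024 ty -0.1208 tz 0.0963 turn -93.2
```

```bash
python3 -c "
from h import *
go((360,520,240,85))"
```

```text
t 6.9 pos [676.4 -66.6 276.4] alpha -8.2 F [0.9 0.6 0.2] w 30.1 ff 0.0 j7 0.1
tx 0.5353 ty -0.3969 tz 0.0363 turn -93.2
```

Call:
send_rows([
  {"tx":0.3,"ty":-0.15,"tz":0,"turn":-60,"claw":0.05},
  {"tx":0.3,"ty":-0.15,"tz":0,"turn":-60,"claw":0.05},
  {"tx":0.3,"ty":-0.15,"tz":0,"turn":-60,"claw":0.05},
  {"tx":0.3,"ty":-0.15,"tz":0,"turn":-60,"claw":0.05},
  {"tx":0.3,"ty":-0.15,"tz":0,"turn":-60,"claw":0.05},
  {"tx":0.3,"ty":-0.15,"tz":0,"turn":-60,"claw":0.05},
  {"tx":0.3,"ty":-0.15,"tz":0,"turn":-60,"claw":0.05},
])

```text
time_s: 7.6
ee_pos: [569.8, 256.6, 277.4]
tool_rot: [0.323, 0.946, 0.002, 0.001]
contact_force: [0.1, -0.3, 0.9]
grip_width: 49.8
finger_force: 0.0
```

```bash
python3 -c "
from h import *
go((360,520,240,85))"
```

```text
t 7.6 pos [569.8 256.6 277.4] alpha 52.3 F [ 0.1 -0.3  0.9] w 49.8 ff 0.0 j7 0.5
tx 0.3270 ty 0.0802 tz 0.0378 turn -32.7
```

Call:
send_rows([
  {"tx":0.327,"ty":0.08,"tz":0,"turn":-33,"claw":0.05},
  {"tx":0.327,"ty":0.08,"tz":0,"turn":-33,"claw":0.05},
  {"tx":0.327,"ty":0.08,"tz":0,"turn":-33,"claw":0.05},
  {"tx":0.327,"ty":0.08,"tz":0,"turn":-33,"claw":0.05},
  {"tx":0.327,"ty":0.08,"tz":0,"turn":-33,"claw":0.05},
  {"tx":0.327,"ty":0.08,"tz":0,"turn":-33,"claw":0.05},
  {"tx":0.327,"ty":0.08,"tz":0,"turn":-33,"claw":0.05},
  {"tx":0.327,"ty":0.08,"tz":0,"turn":-33,"claw":0.05},
])

```text
time_s: 8.4
ee_pos: [357.1, 523.7, 276.9]
tool_rot: [0.04, 0.999, 0.003, -0.001]
contact_force: [-1.0, -0.1, -1.1]
grip_width: 50.2
finger_force: 0.0
```

```bash
python3 - <<'E'
from h import *
go((0,0,0,0))
T=arm.capture("top");S=arm.capture("side");np.savez("t1.npz",top=T,side=S)
crop("top",345,255,140,110,5,"deckT.png",T);crop("side",345,250,120,110,5,"deckS.png",S)
cv2.imwrite("pics/deck.png",cv2.resize(np.hstack([cv2.imread("pics/deckT.png"),cv2.imread("pics/deckS.png")]),(800,338)))
E
```

```text
t 8.4 pos [357.1 523.7 276.9] alpha 85.4 F [-1.  -0.1 -1.1] w 50.2 ff 0.0 j7 0.45
tx 0.3130 ty -0.5524 tz 0.2746 turn 85.4
```

View pics/deckT.png

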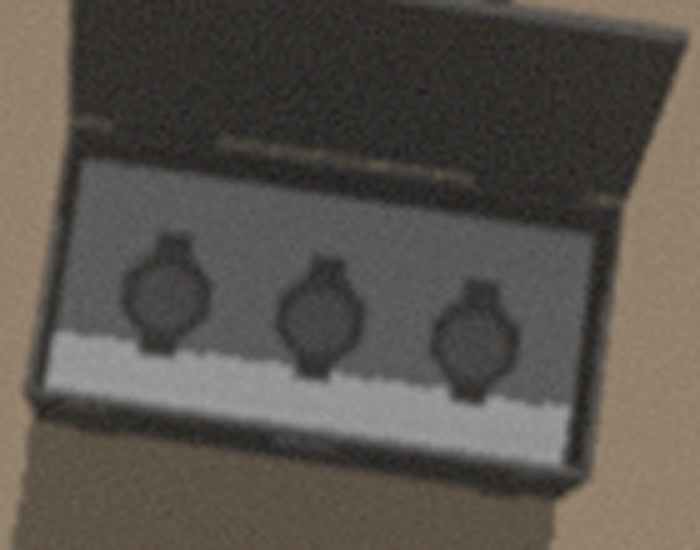

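View pics/deckS.png

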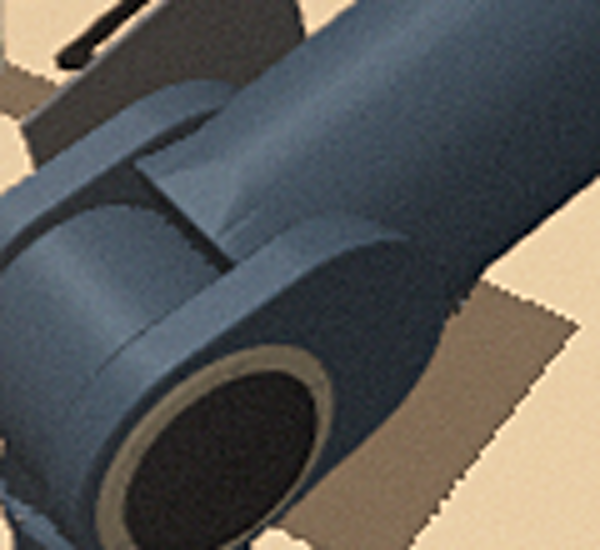

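The top view shows the open case and three free ports, with the crop's port centres at (166,294), (320,319), (476,342). The side view is blocked by the arm.

```bash
python3 - <<'E'
from h import *
px=np.array([[166,294],[320.5,319],[476,342]])/5-.1+[275,200]
w=unproj("top",px,45);print(w.round(1))
d=w[0]-w[2];print("pitch",np.linalg.norm(d)/2,"row yaw",np.arctan2(-d[0],d[1]),"mid",w.mean(0).round(1))
print("side mid port",unproj("side",np.array([[397,331],[460,266]])/5-.1+[265,190],45).round(1))
# fits of cartridges, better mask
Z=np.load("t1.npz");T=Z["top"]
def white2(im,c,x,y):
    u,v=proj(c,[x,y,35])[0].astype(int);f=cv2.GaussianBlur(im,(3,3),0).astype(float)
    k=np.zeros(im.shape[:2],np.uint8);cv2.circle(k,(u,v),24,1,-1)
    m=(((f[...,2]-f[...,0])/f[...,2]<.2)&(k>0)).astype(np.uint8)
    m=cv2.morphologyEx(m,cv2.MORPH_CLOSE,np.ones((3,3),np.uint8))
    n,l,s,_=cv2.connectedComponentsWithStats(m);return l==1+s[1:,4].argmax()
o=[]
S0=cv2.imread("pics/side0.png")
for g in([622,240,0],[485,343,.15]):
    m=white2(T,"top",*g[:2]);r=fit(CART,{"top":m},g);print(r.round(3))
    ms=white2(S0,"side",*g[:2]);print(m.sum(),ms.sum(),"side(start)",fit(CART,{"side":ms},g).round(3))
    u,v=proj("top",[*g[:2],35])[0].astype(int)
    poly=[]
    for P in(CART[1],CART[2]):
        h=cv2.convexHull(proj("top",R.from_euler("z",r[2]).apply(P)+[r[0],r[1],0]).astype(np.float32))[:,0];poly.append(np.r_[h,h[:1]])
    crop("top",u,v,50,60,8,"x.png",T.copy(),poly);o.append(cv2.imread("pics/x.png"))
cv2.imwrite("pics/fit.png",np.hstack(o))
E
```

```text
[[ 538.9   17.4   45. ]
 [ 527.1  -56.8   45. ]
 [ 516.4 -131.3   45. ]]
pitch 75.22127543145501 row yaw -0.15009772017274484 mid [527.4 -56.9  45. ]
side mid port [[ 527.4  -51.6   45. ]
 [ 514.4 -125.6   45. ]]
[6.25916e+02 2.39524e+02 1.31000e-01 9.38000e-01]
443 349 side(start) [6.25483e+02 2.39395e+02 4.30000e-02 9.01000e-01]
[4.87777e+02 3.44721e+02 2.12000e-01 9.22000e-01]
462 413 side(start) [4.88137e+02 3.44216e+02 1.90000e-01 9.16000e-01]<stdin>:11: RuntimeWarning: divide by zero encountered in divide
<stdin>:11: RuntimeWarning: invalid value encountered in divide
```

View pics/fit.png

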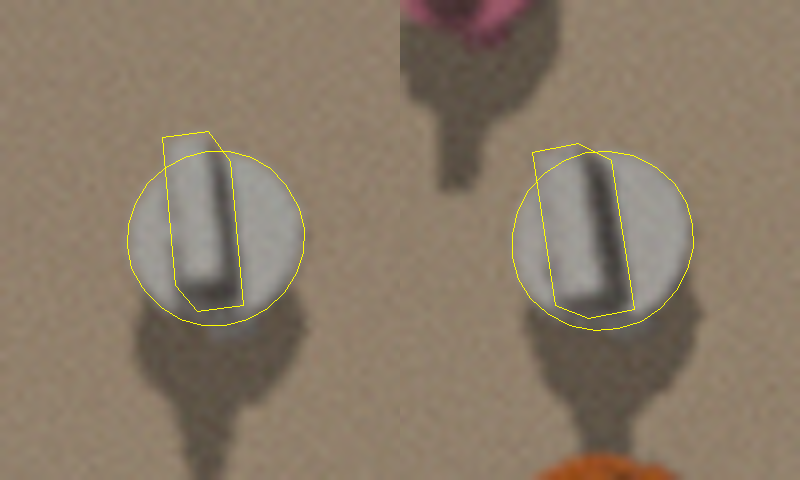

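The fit matches both white cartridges. I'll approach cart A (625.7, 239.5), bar yaw about 0.1.

```bash
sed -i 's/^CX,CY,CA=.*/CX,CY,CA=527.6,-56.7,-.148/' h.py; python3 -c "
from h import *
go((625.7,239.5,120,96),(625.7,239.5,41,96))"
```

```text
t 8.5 pos [362.7 518.4 276.8] alpha 84.9 F [0.5 0.1 0.1] w 50.2 ff 0.0 j7 0.45
tx -0.2868 ty -0.2545 tz 0.1566 turn -11.1
tx -0.2867 ty -0.2547 tz 0.2356 turn -11.1
```

Call:
send_rows([
  {"tx":-0.287,"ty":-0.2545,"tz":0.06,"turn":-11,"claw":0.05},
  {"tx":-0.287,"ty":-0.2545,"tz":0.06,"turn":-11,"claw":0.05},
  {"tx":-0.287,"ty":-0.2545,"tz":0.06,"turn":-11,"claw":0.05},
  {"tx":-0.287,"ty":-0.2545,"tz":0.06,"turn":-11,"claw":0.05},
  {"tx":-0.287,"ty":-0.2545,"tz":0.06,"turn":-11,"claw":0.05},
  {"tx":-0.287,"ty":-0.2545,"tz":0.06,"turn":-11,"claw":0.05},
  {"tx":-0.287,"ty":-0.2545,"tz":0.06,"turn":-11,"claw":0.05},
  {"tx":-0.287,"ty":-0.2545,"tz":0.06,"turn":-11,"claw":0.05},
])

```text
time_s: 9.3
ee_pos: [628.9, 231.0, 216.8]
tool_rot: [-0.047, 0.999, -0.001, 0.001]
contact_force: [0.3, 0.7, -0.5]
grip_width: 50.1
finger_force: 0.0
```

Call:
send_rows([
  {"tx":0,"ty":0,"tz":0.05,"turn":0,"claw":0.05},
  {"tx":0,"ty":0,"tz":0.09,"turn":0,"claw":0.05},
  {"tx":0,"ty":0,"tz":0.09,"turn":0,"claw":0.05},
  {"tx":0,"ty":0,"tz":0.09,"turn":0,"claw":0.05},
])

```text
time_s: 9.7
ee_pos: [626.4, 235.8, 127.3]
tool_rot: [-0.049, 0.999, -0.0, 0.0]
contact_force: [0.1, -0.2, 0.7]
grip_width: 49.9
finger_force: 0.0
```

```bash
python3 - <<'E'
from h import *
go((625.7,239.5,41,96))
S=arm.capture("side")
crop("side",272,300,80,80,6,"gA.png",S)
for d in arm.recognise("side","cart0_mid")[:3]:print(np.round(d["at"]),d["score"])
E
```

```text
t 9.7 pos [626.4 235.8 127.3] alpha 95.6 F [ 0.1 -0.2  0.7] w 49.9 ff 0.0 j7 1.29
tx 0.0004 ty 0.0038 tz 0.0863 turn -0.4
[580. -54.  88.] 0.73
[620. 246.  41.] 0.71
```

View pics/gA.png

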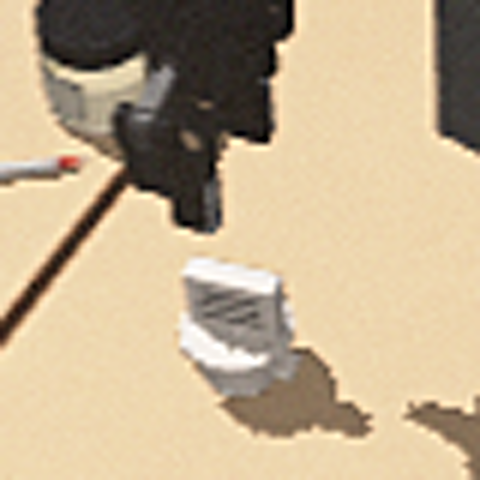

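The side crop shows cart A undisturbed at crop (235,315), upright under the gripper fingers. I'll descend and grip.

Call:
send_rows([
  {"tx":0,"ty":0.004,"tz":0.03,"turn":0,"claw":0.05},
  {"tx":0,"ty":0.004,"tz":0.06,"turn":0,"claw":0.05},
  {"tx":0,"ty":0.004,"tz":0.086,"turn":0,"claw":0.05},
  {"tx":0,"ty":0.004,"tz":0.086,"turn":0,"claw":0.05},
  {"tx":0,"ty":0.004,"tz":0.086,"turn":0,"claw":0.0},
  {"tx":0,"ty":0.004,"tz":0.086,"turn":0,"claw":0.0},
  {"tx":0,"ty":0.004,"tz":0.086,"turn":0,"claw":0.0},
  {"tx":0,"ty":0.004,"tz":0.086,"turn":0,"claw":0.0},
], squeeze=60)

```text
time_s: 10.6
ee_pos: [626.7, 241.5, 43.4]
tool_rot: [-0.05, 0.999, 0.001, 0.002]
contact_force: [-0.7, 0.2, 7.1]
grip_width: 12.9
finger_force: 63.6
```

```bash
python3 - <<'E'
from h import *
x,y=cw(0,-75);print(x,y)
go((625,235,150,95),(x,y,150,81.5))
E
```

```text
516.5404780430058 -130.88009823451816
t 10.6 pos [626.7 241.5  43.4] alpha 95.8 F [-0.7  0.2  7.1] w 12.9 ff 63.6 j7 1.29
tx 0.0018 ty -0.0061 tz -0.1067 turn 0.8
tx 0.1464 ty -0.3593 tz -0.1078 turn 14.3
```

Call:
send_rows([
  {"tx":0,"ty":0,"tz":-0.05,"turn":0,"claw":0},
  {"tx":0,"ty":0,"tz":-0.1,"turn":0,"claw":0},
  {"tx":0.02,"ty":-0.04,"tz":-0.127,"turn":5,"claw":0},
  {"tx":0.146,"ty":-0.359,"tz":-0.127,"turn":14,"claw":0},
  {"tx":0.146,"ty":-0.359,"tz":-0.127,"turn":14,"claw":0},
  {"tx":0.146,"ty":-0.359,"tz":-0.127,"turn":14,"claw":0},
  {"tx":0.146,"ty":-0.359,"tz":-0.127,"turn":14,"claw":0},
  {"tx":0.146,"ty":-0.359,"tz":-0.127,"turn":14,"claw":0},
])

```text
time_s: 11.4
ee_pos: [540.6, -41.3, 168.0]
tool_rot: [0.072, 0.997, 0.0, 0.0]
contact_force: [0.5, -1.4, -1.1]
grip_width: 13.1
finger_force: 62.6
```

```bash
python3 - <<'E'
from h import *
x,y=cw(0,-75)
go((x,y,110,81.5))
E
```

```text
t 11.4 pos [540.6 -41.3 168. ] alpha 81.8 F [ 0.5 -1.4 -1.1] w 13.1 ff 62.6 j7 1.51
tx 0.0110 ty -0.0922 tz 0.0580 turn 0.3
```

Call:
send_rows([
  {"tx":0.008,"ty":-0.08,"tz":0,"turn":0,"claw":0},
  {"tx":0.008,"ty":-0.08,"tz":0,"turn":0,"claw":0},
  {"tx":0.008,"ty":-0.08,"tz":0.03,"turn":0,"claw":0},
  {"tx":0.008,"ty":-0.08,"tz":0.057,"turn":0,"claw":0},
  {"tx":0.008,"ty":-0.08,"tz":0.057,"turn":0,"claw":0},
  {"tx":0.008,"ty":-0.08,"tz":0.057,"turn":0,"claw":0},
])

```text
time_s: 12.0
ee_pos: [522.2, -117.5, 110.8]
tool_rot: [0.072, 0.997, 0.0, -0.0]
contact_force: [0.2, -1.0, -1.9]
grip_width: 12.8
finger_force: 62.6
```

```bash
python3 - <<'E'
from h import *
x,y=cw(0,-75)
go((x,y,95,81.5))
T=arm.capture("top");S=arm.capture("side")
crop("top",365,265,80,110,5,"a.png",T);crop("side",355,240,80,110,5,"b.png",S)
cv2.imwrite("pics/over0.png",np.hstack([cv2.imread("pics/a.png"),cv2.imread("pics/b.png")]))
E
```

```text
t 12.0 pos [ 522.2 -117.5  110.8] alpha 81.8 F [ 0.2 -1.  -1.9] w 12.8 ff 62.6 j7 1.68
tx 0.0037 ty -0.0140 tz 0.0158 turn 0.3
```

View pics/over0.png

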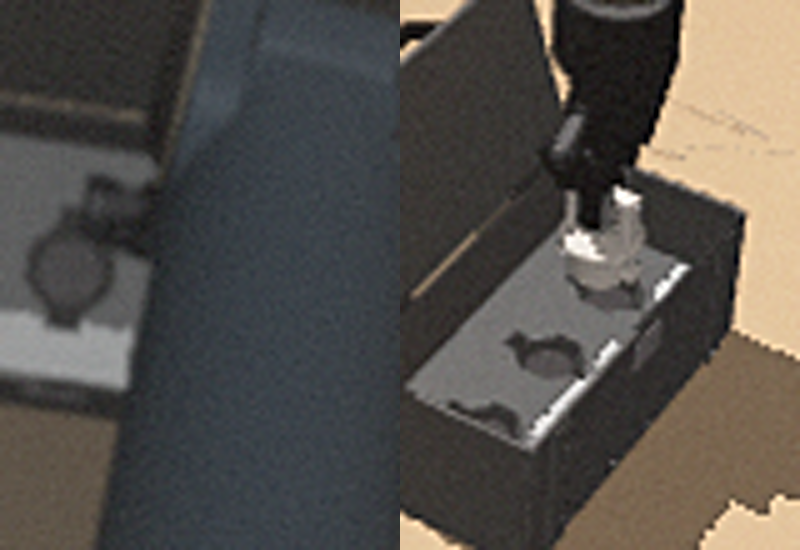

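```bash
python3 - <<'E'
from h import *
S=arm.capture("side");o,p,M=pose();print(p.round(1))
hull=lambda P:(lambda h:np.r_[h,h[:1]])(cv2.convexHull(proj("side",P).astype(np.float32))[:,0])
D=[]
for k in(-75,0,75):
    x,y=cw(0,k);q=proj("side",circ(21.5,0,48)+[x,y,45]);D.append(np.r_[q,q[:1]])
a=M.as_matrix()[:,0];yaw=np.arctan2(a[1],a[0])
for P in CART[:3]:D.append(hull(R.from_euler("z",yaw).apply(P)+[p[0],p[1],p[2]-43]))
crop("side",360,242,90,80,8,"ov.png",S,D)
E
```

```text
[ 523.3 -117.5  112. ]
```

View pics/ov.png

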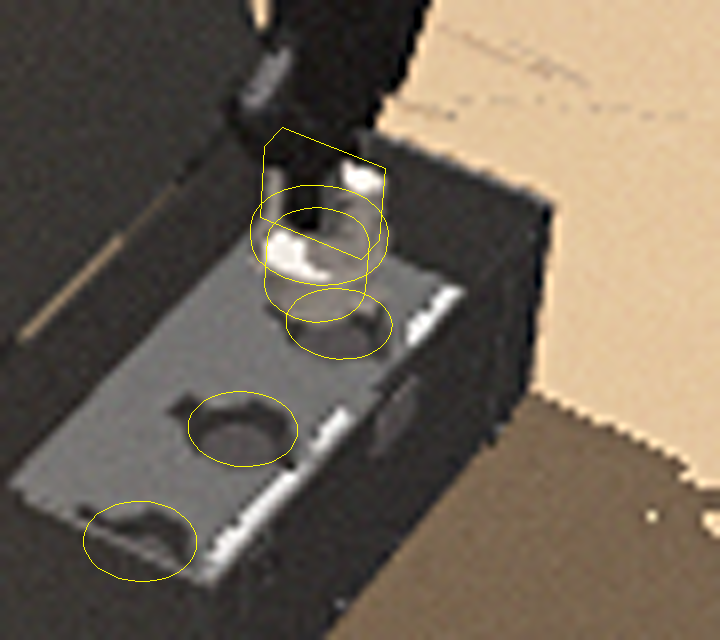

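Overlay of the side view: the predicted port rings lie on the holes (port1 at (240,430) in the crop), and the model cartridge lies on the real one within about 1 mm. I'll centre over port 0.

Call:
send_rows([
  {"tx":0.005,"ty":-0.0145,"tz":0.0,"turn":0,"claw":0},
  {"tx":0.005,"ty":-0.0145,"tz":0.01,"turn":0,"claw":0},
  {"tx":0.005,"ty":-0.0145,"tz":0.016,"turn":0,"claw":0},
  {"tx":0.005,"ty":-0.0145,"tz":0.016,"turn":0,"claw":0},
  {"tx":0.005,"ty":-0.0145,"tz":0.016,"turn":0,"claw":0},
])

```text
time_s: 12.65
ee_pos: [515.0, -131.0, 94.1]
tool_rot: [0.072, 0.997, 0.0, -0.0]
contact_force: [0.3, 0.2, -0.7]
grip_width: 13.0
finger_force: 62.7
```

```bash
python3 - <<'E'
from h import *
x,y=cw(0,-75)
go((x,y,82,81.5))
E
```

```text
t 12.65 pos [ 515.  -131.    94.1] alpha 81.8 F [ 0.3  0.2 -0.7] w 13.0 ff 62.7 j7 1.72
tx -0.0015 ty 0.0003 tz 0.0121 turn 0.3
```

Call:
send_rows([
  {"tx":-0.0025,"ty":0,"tz":0.004,"turn":0,"claw":0},
  {"tx":-0.0025,"ty":0,"tz":0.008,"turn":0,"claw":0},
  {"tx":-0.0025,"ty":0,"tz":0.012,"turn":0,"claw":0},
  {"tx":-0.0025,"ty":0,"tz":0.012,"turn":0,"claw":0},
])

```text
time_s: 13.05
ee_pos: [517.1, -131.4, 81.7]
tool_rot: [0.072, 0.997, 0.0, -0.001]
contact_force: [0.6, 0.2, -2.3]
grip_width: 12.9
finger_force: 62.7
```

Call:
send_rows([
  {"tx":0,"ty":0,"tz":0.003,"turn":0,"claw":0},
  {"tx":0,"ty":0,"tz":0.006,"turn":0,"claw":0},
  {"tx":0,"ty":0,"tz":0.009,"turn":0,"claw":0},
  {"tx":0,"ty":0,"tz":0.009,"turn":0,"claw":0},
])

```text
time_s: 13.45
ee_pos: [517.7, -131.6, 73.3]
tool_rot: [0.072, 0.997, 0.0, 0.0]
contact_force: [-0.3, 0.2, 0.6]
grip_width: 12.8
finger_force: 62.8
```

Call:
send_rows([
  {"tx":0,"ty":0,"tz":0.003,"turn":0,"claw":0},
  {"tx":0,"ty":0,"tz":0.006,"turn":0,"claw":0},
  {"tx":0,"ty":0,"tz":0.0095,"turn":0,"claw":0},
  {"tx":0,"ty":0,"tz":0.0095,"turn":0,"claw":0},
  {"tx":0,"ty":0,"tz":0.0095,"turn":0,"claw":0},
])

```text
time_s: 13.95
ee_pos: [517.8, -131.7, 64.3]
tool_rot: [0.072, 0.997, 0.0, 0.0]
contact_force: [-0.9, 1.0, 5.9]
grip_width: 13.3
finger_force: 63.7
```

Call:
send_rows([
  {"tx":0,"ty":0,"tz":0.001,"turn":5,"claw":0},
  {"tx":0,"ty":0,"tz":0.001,"turn":12,"claw":0},
  {"tx":0,"ty":0,"tz":0.001,"turn":19,"claw":0},
  {"tx":0,"ty":0,"tz":0.001,"turn":26,"claw":0},
  {"tx":0,"ty":0,"tz":0.001,"turn":33,"claw":0},
  {"tx":0,"ty":0,"tz":0.001,"turn":40,"claw":0},
])

```text
time_s: 14.55
ee_pos: [518.5, -132.2, 63.7]
tool_rot: [0.411, 0.912, 0.0, 0.001]
contact_force: [-0.1, -1.1, 7.4]
grip_width: 12.9
finger_force: 63.8
```

```bash
python3 - <<'E'
from h import *
x,y=cw(0,-75)
go((x,y,64,-8.5));print(arm.get_obs()["torque"])
E
```

```text
t 14.55 pos [ 518.5 -132.2   63.7] alpha 41.5 F [-0.1 -1.1  7.4] w 12.9 ff 63.8 j7 1.16
tx 0.0022 ty -0.0006 tz -0.0003 turn 50.0
[-0.04914001  0.22848964  0.04033737]
```

Call:
send_rows([
  {"tx":0,"ty":0,"tz":0,"turn":8,"claw":0},
  {"tx":0,"ty":0,"tz":0,"turn":16,"claw":0},
  {"tx":0,"ty":0,"tz":0,"turn":24,"claw":0},
  {"tx":0,"ty":0,"tz":0,"turn":32,"claw":0},
  {"tx":0,"ty":0,"tz":0,"turn":40,"claw":0},
  {"tx":0,"ty":0,"tz":0,"turn":47,"claw":0},
  {"tx":0,"ty":0,"tz":0,"turn":51,"claw":0},
  {"tx":0,"ty":0,"tz":0,"turn":51,"claw":0},
])

```text
time_s: 15.35
ee_pos: [518.5, -132.1, 63.5]
tool_rot: [0.762, 0.647, 0.0, 0.001]
contact_force: [-0.2, -0.5, 6.7]
grip_width: 12.9
finger_force: 63.8
```

```bash
python3 - <<'E'
from h import *
x,y=cw(0,-75)
go((x,y,64,-8.5));print(arm.get_obs()["torque"])
E
```

```text
t 15.35 pos [ 518.5 -132.1   63.5] alpha -9.3 F [-0.2 -0.5  6.7] w 12.9 ff 63.8 j7 0.46
tx 0.0009 ty -0.0021 tz -0.0005 turn -0.8
[ 0.02820095  0.19011207 -0.00128781]
```

Call:
send_rows([
  {"tx":0,"ty":0,"tz":-0.002,"turn":0,"claw":0},
  {"tx":0,"ty":0,"tz":-0.004,"turn":0,"claw":0},
  {"tx":0,"ty":0,"tz":-0.006,"turn":0,"claw":0},
  {"tx":0,"ty":0,"tz":-0.007,"turn":0,"claw":0},
  {"tx":0,"ty":0,"tz":-0.007,"turn":0,"claw":0},
])

```text
time_s: 15.85
ee_pos: [518.4, -132.0, 70.2]
tool_rot: [0.762, 0.648, 0.0, 0.001]
contact_force: [0.5, 0.0, 3.6]
grip_width: 13.0
finger_force: 63.2
```

Call:
send_rows([
  {"tx":0,"ty":0,"tz":-0.001,"turn":0,"claw":0},
  {"tx":0,"ty":0,"tz":-0.002,"turn":0,"claw":0},
  {"tx":0,"ty":0,"tz":-0.002,"turn":0,"claw":0},
])

```text
time_s: 16.15
ee_pos: [518.1, -131.9, 71.3]
tool_rot: [0.762, 0.648, -0.0, 0.001]
contact_force: [4.1, -3.9, -5.9]
grip_width: 12.8
finger_force: 62.1
```

Home: pulling up is now resisted. I'll release, rise and look.

Call:
send_rows([
  {"tx":0,"ty":0,"tz":0.0015,"turn":0,"claw":0},
  {"tx":0,"ty":0,"tz":0.0015,"turn":0,"claw":0.034},
  {"tx":0,"ty":0,"tz":0.0015,"turn":0,"claw":0.034},
  {"tx":0,"ty":0,"tz":0.0015,"turn":0,"claw":0.034},
  {"tx":0,"ty":0,"tz":-0.03,"turn":0,"claw":0.034},
  {"tx":0,"ty":0,"tz":-0.07,"turn":0,"claw":0.034},
  {"tx":0,"ty":0,"tz":-0.11,"turn":0,"claw":0.05},
  {"tx":0,"ty":0,"tz":-0.13,"turn":0,"claw":0.05},
])

```text
time_s: 16.95
ee_pos: [518.4, -132.1, 204.9]
tool_rot: [0.762, 0.648, 0.001, 0.001]
contact_force: [0.5, 0.4, -0.7]
grip_width: 50.1
finger_force: 0.0
```

```bash
python3 - <<'E'
from h import *
go((480,300,200,95))
S=arm.capture("side");np.save("s2.npy",S)
def w2(im,c,x,y):
    u,v=proj(c,[x,y,35])[0].astype(int);f=cv2.GaussianBlur(im,(3,3),0).astype(float)+1
    k=np.zeros(im.shape[:2],np.uint8);cv2.circle(k,(u,v),24,1,-1)
    m=(((f[...,2]-f[...,0])/f[...,2]<.2)&(k>0)).astype(np.uint8);m=cv2.morphologyEx(m,2+1,np.ones((3,3),np.uint8))
    n,l,s,_=cv2.connectedComponentsWithStats(m);return l==1+s[1:,4].argmax()
print("B",fit(CART,{"side":w2(S,"side",488,344)},[488,344,.19]).round(3))
for d in arm.recognise("side","cart0_mid")[:3]:print(np.round(d["at"]),d["score"])
x,y=cw(0,-75);hull=lambda P:(lambda h:np.r_[h,h[:1]])(cv2.convexHull(proj("side",P).astype(np.float32))[:,0])
D=[hull(R.from_euler("z",CA+np.pi/2).apply(P)+[x,y,28]) for P in CART[1:3]]
crop("side",365,225,60,60,8,"a.png",S,D);crop("side",290,355,60,60,8,"b.png",S)
cv2.imwrite("pics/home0.png",np.hstack([cv2.imread("pics/a.png"),cv2.imread("pics/b.png")])[:,:800])
E
cat >> h.py <<'E'
def w2(im,c,x,y):
    u,v=proj(c,[x,y,35])[0].astype(int);f=cv2.GaussianBlur(im,(3,3),0).astype(float)+1
    k=np.zeros(im.shape[:2],np.uint8);cv2.circle(k,(u,v),24,1,-1)
    m=(((f[...,2]-f[...,0])/f[...,2]<.2)&(k>0)).astype(np.uint8);m=cv2.morphologyEx(m,3,np.ones((3,3),np.uint8))
    n,l,s,_=cv2.connectedComponentsWithStats(m);return l==1+s[1:,4].argmax()
E
```

```text
t 16.95 pos [ 518.4 -132.1  204.9] alpha -9.3 F [ 0.5  0.4 -0.7] w 50.1 ff 0.0 j7 0.29
tx 0.4203 ty -0.1074 tz 0.0049 turn -104.3
B [4.87581e+02 3.44043e+02 2.06000e-01 9.07000e-01]
[ 510. -118.   67.] 0.54
```

View pics/home0.png

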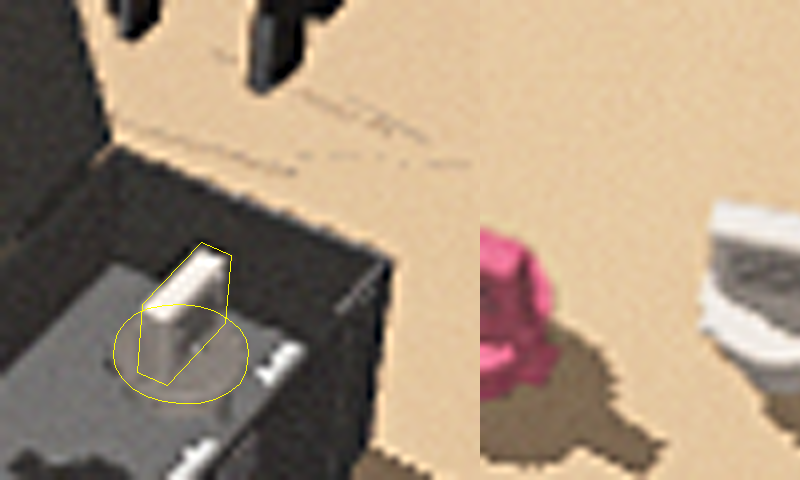

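Cart A's bar lies along the row at home height (crop (185,300)), matching the home model. Cart B hasn't moved. I'll go to B.

Call:
send_rows([
  {"tx":0.38,"ty":-0.09,"tz":0,"turn":-68,"claw":0.05},
  {"tx":0.38,"ty":-0.09,"tz":0,"turn":-68,"claw":0.05},
  {"tx":0.38,"ty":-0.09,"tz":0,"turn":-68,"claw":0.05},
  {"tx":0.38,"ty":-0.09,"tz":0,"turn":-68,"claw":0.05},
  {"tx":0.38,"ty":-0.09,"tz":0,"turn":-68,"claw":0.05},
  {"tx":0.38,"ty":-0.09,"tz":0,"turn":-68,"claw":0.05},
  {"tx":0.38,"ty":-0.09,"tz":0,"turn":-68,"claw":0.05},
  {"tx":0.38,"ty":-0.09,"tz":0,"turn":-68,"claw":0.05},
])

```text
time_s: 17.85
ee_pos: [487.7, 260.8, 200.5]
tool_rot: [0.265, 0.964, -0.001, -0.001]
contact_force: [0.7, -0.3, -0.6]
grip_width: 49.7
finger_force: 0.0
```

```bash
python3 - <<'E'
from h import *
go((487.7,344.3,125,101.5))
E
```

```text
t 17.85 pos [487.7 260.8 200.5] alpha 59.3 F [ 0.7 -0.3 -0.6] w 49.7 ff 0.0 j7 0.61
tx 0.0425 ty 0.0719 tz 0.0754 turn -42.2
```

Call:
send_rows([
  {"tx":0.042,"ty":0.072,"tz":0.0,"turn":-42,"claw":0.05},
  {"tx":0.042,"ty":0.072,"tz":0.0,"turn":-42,"claw":0.05},
  {"tx":0.042,"ty":0.072,"tz":0.0,"turn":-42,"claw":0.05},
  {"tx":0.042,"ty":0.072,"tz":0.03,"turn":-42,"claw":0.05},
  {"tx":0.042,"ty":0.072,"tz":0.06,"turn":-42,"claw":0.05},
  {"tx":0.042,"ty":0.072,"tz":0.06,"turn":-42,"claw":0.05},
  {"tx":0.042,"ty":0.072,"tz":0.06,"turn":-42,"claw":0.05},
])

```text
time_s: 18.55
ee_pos: [490.6, 340.7, 141.1]
tool_rot: [-0.092, 0.996, -0.001, -0.001]
contact_force: [0.0, -0.2, 0.3]
grip_width: 50.0
finger_force: 0.0
```

```bash
python3 - <<'E'
from h import *
S=arm.capture("side")
print("B",fit(CART,{"side":w2(S,"side",488,344)},[488,344,.19]).round(3))
go((487.7,344.3,42,101.5))
E
```

```text
B [4.87792e+02 3.44038e+02 1.71000e-01 9.18000e-01]
t 18.6 pos [491.5 341.2 142.3] alpha 100.6 F [ 0.5  0.6 -0.1] w 50.1 ff 0.0 j7 1.18
tx 0.0032 ty 0.0038 tz 0.1003 turn -0.9
```

Call:
send_rows([
  {"tx":0.003,"ty":0.004,"tz":0.03,"turn":0,"claw":0.05},
  {"tx":0.003,"ty":0.004,"tz":0.06,"turn":0,"claw":0.05},
  {"tx":0.003,"ty":0.004,"tz":0.085,"turn":0,"claw":0.05},
  {"tx":0.003,"ty":0.004,"tz":0.1,"turn":0,"claw":0.05},
  {"tx":0.003,"ty":0.004,"tz":0.1,"turn":0,"claw":0.05},
  {"tx":0.003,"ty":0.004,"tz":0.1,"turn":0,"claw":0.0},
  {"tx":0.003,"ty":0.004,"tz":0.1,"turn":0,"claw":0.0},
  {"tx":0.003,"ty":0.004,"tz":0.1,"turn":0,"claw":0.0},
])

```text
time_s: 19.4
ee_pos: [488.5, 345.2, 43.5]
tool_rot: [-0.094, 0.996, 0.001, 0.001]
contact_force: [-0.1, -0.0, 2.9]
grip_width: 12.8
finger_force: 63.3
```

Call:
send_rows([
  {"tx":0,"ty":0,"tz":0,"turn":0,"claw":0},
  {"tx":0,"ty":0,"tz":0,"turn":0,"claw":0},
])

```text
time_s: 19.6
ee_pos: [488.5, 345.2, 43.5]
tool_rot: [-0.094, 0.996, 0.001, 0.001]
contact_force: [-0.9, -0.8, 7.2]
grip_width: 12.7
finger_force: 63.8
```

```bash
python3 - <<'E'
from h import *
x,y=cw(0,75);print(x,y)
go((x,y,170,81.5))
E
```

```text
538.6595219569942 17.480098234518152
t 19.6 pos [488.5 345.2  43.5] alpha 100.7 F [-0.9 -0.8  7.2] w 12.7 ff 63.8 j7 1.2
tx 0.0116 ty -0.3312 tz -0.1270 turn 19.2
```

Call:
send_rows([
  {"tx":0,"ty":0,"tz":-0.05,"turn":0,"claw":0},
  {"tx":0,"ty":0,"tz":-0.1,"turn":0,"claw":0},
  {"tx":0.002,"ty":-0.04,"tz":-0.127,"turn":5,"claw":0},
  {"tx":0.011,"ty":-0.332,"tz":-0.127,"turn":19,"claw":0},
  {"tx":0.011,"ty":-0.332,"tz":-0.127,"turn":19,"claw":0},
  {"tx":0.011,"ty":-0.332,"tz":-0.127,"turn":19,"claw":0},
  {"tx":0.011,"ty":-0.332,"tz":-0.127,"turn":19,"claw":0},
  {"tx":0.011,"ty":-0.332,"tz":-0.127,"turn":19,"claw":0},
])

```text
time_s: 20.4
ee_pos: [531.7, 56.2, 169.1]
tool_rot: [0.072, 0.997, 0.0, 0.0]
contact_force: [1.4, -0.6, -1.4]
grip_width: 12.7
finger_force: 62.7
```

Call:
send_rows([
  {"tx":0,"ty":-0.04,"tz":0,"turn":0,"claw":0},
  {"tx":0,"ty":-0.04,"tz":0,"turn":0,"claw":0},
  {"tx":0,"ty":-0.04,"tz":0,"turn":0,"claw":0},
])

```text
time_s: 20.7
ee_pos: [526.0, 17.6, 169.0]
tool_rot: [0.073, 0.997, 0.0, -0.0]
contact_force: [0.8, 0.5, -0.8]
grip_width: 12.9
finger_force: 62.7
```

```bash
python3 - <<'E'
from h import *
go((540,16.7,97,81.5))
E
```

```text
t 20.7 pos [526.   17.6 169. ] alpha 81.6 F [ 0.8  0.5 -0.8] w 12.9 ff 62.7 j7 1.46
tx -0.0141 ty 0.0011 tz 0.0720 turn 0.1
```

Call:
send_rows([
  {"tx":-0.014,"ty":0.001,"tz":0.0,"turn":0,"claw":0},
  {"tx":-0.014,"ty":0.001,"tz":0.04,"turn":0,"claw":0},
  {"tx":-0.014,"ty":0.001,"tz":0.072,"turn":0,"claw":0},
  {"tx":-0.014,"ty":0.001,"tz":0.072,"turn":0,"claw":0},
  {"tx":-0.014,"ty":0.001,"tz":0.072,"turn":0,"claw":0},
])

```text
time_s: 21.2
ee_pos: [540.4, 18.9, 97.0]
tool_rot: [0.071, 0.997, 0.0, -0.0]
contact_force: [0.1, -0.6, -0.4]
grip_width: 13.3
finger_force: 62.7
```

```bash
python3 - <<'E'
from h import *
go((540,16.7,82,81.5))
E
```

```text
t 21.2 pos [540.4  18.9  97. ] alpha 81.9 F [ 0.1 -0.6 -0.4] w 13.3 ff 62.7 j7 1.52
tx 0.0001 ty -0.0022 tz 0.0150 turn 0.4
```

Call:
send_rows([
  {"tx":0,"ty":-0.002,"tz":0.0,"turn":0.4,"claw":0},
  {"tx":0,"ty":-0.002,"tz":0.005,"turn":0.4,"claw":0},
  {"tx":0,"ty":-0.002,"tz":0.01,"turn":0.4,"claw":0},
  {"tx":0,"ty":-0.002,"tz":0.015,"turn":0.4,"claw":0},
  {"tx":0,"ty":-0.002,"tz":0.015,"turn":0.4,"claw":0},
])

```text
time_s: 21.7
ee_pos: [540.0, 15.7, 81.5]
tool_rot: [0.075, 0.997, 0.0, -0.0]
contact_force: [0.2, -0.4, -1.5]
grip_width: 12.9
finger_force: 62.7
```

Call:
send_rows([
  {"tx":0,"ty":0,"tz":0.003,"turn":0,"claw":0},
  {"tx":0,"ty":0,"tz":0.006,"turn":0,"claw":0},
  {"tx":0,"ty":0,"tz":0.009,"turn":0,"claw":0},
  {"tx":0,"ty":0,"tz":0.009,"turn":0,"claw":0},
])

```text
time_s: 22.1
ee_pos: [540.2, 15.6, 72.8]
tool_rot: [0.075, 0.997, 0.0, 0.0]
contact_force: [0.8, 0.6, 1.5]
grip_width: 12.6
finger_force: 63.1
```

In, on the spring, no jam. I'll push to about 63.5 and turn.

Call:
send_rows([
  {"tx":0,"ty":0,"tz":0.003,"turn":0,"claw":0},
  {"tx":0,"ty":0,"tz":0.006,"turn":0,"claw":0},
  {"tx":0,"ty":0,"tz":0.0095,"turn":0,"claw":0},
  {"tx":0,"ty":0,"tz":0.0095,"turn":0,"claw":0},
  {"tx":0,"ty":0,"tz":0.0095,"turn":0,"claw":0},
])

```text
time_s: 22.6
ee_pos: [540.4, 15.6, 63.9]
tool_rot: [0.075, 0.997, 0.0, 0.0]
contact_force: [-0.2, 1.3, 7.4]
grip_width: 12.7
finger_force: 63.9
```

Call:
send_rows([
  {"tx":0,"ty":0,"tz":0.0,"turn":5,"claw":0},
  {"tx":0,"ty":0,"tz":0.0,"turn":12,"claw":0},
  {"tx":0,"ty":0,"tz":0.0,"turn":19,"claw":0},
  {"tx":0,"ty":0,"tz":0.0,"turn":26,"claw":0},
  {"tx":0,"ty":0,"tz":0.0,"turn":33,"claw":0},
  {"tx":0,"ty":0,"tz":0.0,"turn":40,"claw":0},
])

```text
time_s: 23.2
ee_pos: [540.6, 15.0, 64.1]
tool_rot: [0.414, 0.91, 0.0, 0.001]
contact_force: [-0.8, -0.6, 7.3]
grip_width: 13.1
finger_force: 63.9
```

```bash
python3 - <<'E'
from h import *
go((540,16.7,63.5,-8.7));print(arm.get_obs()["torque"])
E
```

```text
t 23.2 pos [540.6  15.   64.1] alpha 41.1 F [-0.8 -0.6  7.3] w 13.1 ff 63.9 j7 0.98
tx 0.0017 ty 0.0006 tz 0.0006 turn 49.8
[0.11723047 0.22820994 0.03592661]
```

Call:
send_rows([
  {"tx":0,"ty":0,"tz":0.0005,"turn":8,"claw":0},
  {"tx":0,"ty":0,"tz":0.0005,"turn":16,"claw":0},
  {"tx":0,"ty":0,"tz":0.0005,"turn":24,"claw":0},
  {"tx":0,"ty":0,"tz":0.0005,"turn":32,"claw":0},
  {"tx":0,"ty":0,"tz":0.0005,"turn":40,"claw":0},
  {"tx":0,"ty":0,"tz":0.0005,"turn":47,"claw":0},
  {"tx":0,"ty":0,"tz":0.0005,"turn":50,"claw":0},
  {"tx":0,"ty":0,"tz":0.0005,"turn":50,"claw":0},
])

```text
time_s: 24.0
ee_pos: [540.8, 15.1, 63.5]
tool_rot: [0.759, 0.651, 0.0, 0.001]
contact_force: [-0.8, 0.8, 6.7]
grip_width: 12.8
finger_force: 63.9
```

Call:
send_rows([
  {"tx":0,"ty":0,"tz":-0.002,"turn":0,"claw":0},
  {"tx":0,"ty":0,"tz":-0.004,"turn":0,"claw":0},
  {"tx":0,"ty":0,"tz":-0.006,"turn":0,"claw":0},
  {"tx":0,"ty":0,"tz":-0.0075,"turn":0,"claw":0},
  {"tx":0,"ty":0,"tz":-0.009,"turn":0,"claw":0},
  {"tx":0,"ty":0,"tz":-0.009,"turn":0,"claw":0},
])

```text
time_s: 24.6
ee_pos: [540.5, 15.1, 71.5]
tool_rot: [0.758, 0.652, 0.0, 0.001]
contact_force: [4.2, -1.0, -5.0]
grip_width: 13.0
finger_force: 62.1
```

```bash
python3 - <<'E'
from h import *
go((540,16.7,63.5,-8.5));print(arm.get_obs()["torque"])
E
```

```text
t 24.6 pos [540.5  15.1  71.5] alpha -8.6 F [ 4.2 -1.  -5. ] w 13.0 ff 62.1 j7 0.28
tx 0.0015 ty -0.0008 tz 0.0080 turn -0.1
[-0.20906004 -1.03200771  0.03734425]
```

Locked the same way. I'll release, rise and check both.

Call:
send_rows([
  {"tx":0,"ty":0,"tz":0.0015,"turn":0,"claw":0},
  {"tx":0,"ty":0,"tz":0.0015,"turn":0,"claw":0.034},
  {"tx":0,"ty":0,"tz":0.0015,"turn":0,"claw":0.034},
  {"tx":0,"ty":0,"tz":0.0015,"turn":0,"claw":0.034},
  {"tx":0,"ty":0,"tz":-0.03,"turn":0,"claw":0.034},
  {"tx":0,"ty":0,"tz":-0.07,"turn":0,"claw":0.034},
  {"tx":0,"ty":0,"tz":-0.12,"turn":0,"claw":0.034},
  {"tx":0,"ty":0,"tz":-0.17,"turn":0,"claw":0.019},
])

```text
time_s: 25.4
ee_pos: [539.1, 15.4, 243.2]
tool_rot: [0.758, 0.652, -0.001, -0.001]
contact_force: [0.6, 1.1, 0.1]
grip_width: 20.9
finger_force: 0.0
```

```bash
python3 - <<'E'
from h import *
go((676,-66.6,280,-8.5))
S=arm.capture("side");hull=lambda P:(lambda h:np.r_[h,h[:1]])(cv2.convexHull(proj("side",P).astype(np.float32))[:,0])
D=[]
for k in(-75,75):
    x,y=cw(0,k);D+=[hull(R.from_euler("z",CA+np.pi/2).apply(P)+[x,y,28]) for P in CART[1:3]]
crop("side",350,245,100,100,6,"home2.png",S,D)
E
```

```text
t 25.4 pos [539.1  15.4 243.2] alpha -8.7 F [0.6 1.1 0.1] w 20.9 ff 0.0 j7 0.07
tx -0.0605 ty 0.1476 tz -0.0371 turn -0.2
```

View pics/home2.png

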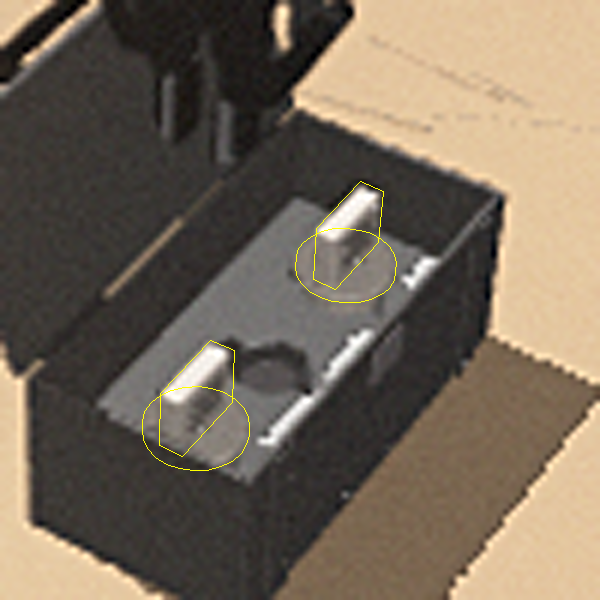

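Both white bars lie along the row and match the home model (crop (350,240) and (195,400)). Now the lid: back over the handle bar.

Call:
send_rows([
  {"tx":0,"ty":0,"tz":-0.037,"turn":0,"claw":0.02},
  {"tx":-0.06,"ty":0.143,"tz":-0.037,"turn":0,"claw":0.02},
  {"tx":-0.06,"ty":0.143,"tz":-0.037,"turn":0,"claw":0.02},
  {"tx":-0.06,"ty":0.143,"tz":-0.037,"turn":0,"claw":0.02},
  {"tx":-0.06,"ty":0.143,"tz":-0.037,"turn":0,"claw":0.02},
  {"tx":-0.06,"ty":0.143,"tz":-0.037,"turn":0,"claw":0.02},
  {"tx":-0.06,"ty":0.143,"tz":-0.037,"turn":0,"claw":0.02},
])

```text
time_s: 26.15
ee_pos: [671.5, -64.7, 278.6]
tool_rot: [0.758, 0.652, -0.0, -0.001]
contact_force: [0.4, -0.5, 0.9]
grip_width: 19.9
finger_force: 0.0
```

```bash
python3 - <<'E'
from h import *
go((672,-66.6,194,-8.5))
E
```

```text
t 26.15 pos [671.5 -64.7 278.6] alpha -8.6 F [ 0.4 -0.5  0.9] w 19.9 ff 0.0 j7 0.27
tx -0.0019 ty 0.0009 tz 0.0846 turn -0.1
```

Call:
send_rows([
  {"tx":0,"ty":0.001,"tz":0.03,"turn":0,"claw":0.02},
  {"tx":0,"ty":0.001,"tz":0.05,"turn":0,"claw":0.02},
  {"tx":0,"ty":0.001,"tz":0.065,"turn":0,"claw":0.02},
  {"tx":0,"ty":0.001,"tz":0.07,"turn":0,"claw":0.02},
  {"tx":0,"ty":0.001,"tz":0.075,"turn":0,"claw":0.02},
])

```text
time_s: 26.65
ee_pos: [673.4, -64.8, 204.4]
tool_rot: [0.758, 0.652, 0.0, 0.0]
contact_force: [0.6, -0.2, 0.7]
grip_width: 19.9
finger_force: 0.0
```

Call:
send_rows([
  {"tx":0,"ty":-0.001,"tz":0.005,"turn":0,"claw":0.02},
  {"tx":0,"ty":-0.001,"tz":0.011,"turn":0,"claw":0.02},
  {"tx":0,"ty":-0.001,"tz":0.011,"turn":0,"claw":0.0},
  {"tx":0,"ty":-0.001,"tz":0.011,"turn":0,"claw":0.0},
  {"tx":0,"ty":-0.001,"tz":0.011,"turn":0,"claw":0.0},
], squeeze=30)

```text
time_s: 27.15
ee_pos: [670.2, -65.0, 192.4]
tool_rot: [0.758, 0.652, -0.002, -0.002]
contact_force: [-4.6, 2.0, 0.7]
grip_width: 11.1
finger_force: 29.5
```

```bash
python3 - <<'E'
from h import *
go((672,-66.6,194,-8.5));arc(1.88,[1.8,1.7,1.6,1.5,1.4,1.3,1.2,1.1],0)
E
```

```text
t 27.15 pos [670.2 -65.  192.4] alpha -8.6 F [-4.6  2.   0.7] w 11.1 ff 29.5 j7 0.32
tx -0.0013 ty 0.0020 tz -0.0017 turn -0.1
1.8 [-0.0, -0.0087, -0.0055]
1.7 [-0.0, -0.0202, -0.0114]
1.6 [-0.0001, -0.0321, -0.016]
1.5 [-0.0001, -0.0445, -0.0195]
1.4 [-0.0001, -0.0572, -0.0217]
1.3 [-0.0002, -0.07, -0.0227]
1.2 [-0.0002, -0.0829, -0.0223]
1.1 [-0.0003, -0.0957, -0.0207]
```

Call:
send_rows([
  {"tx":0,"ty":-0.0095,"tz":-0.0055,"turn":0,"claw":0},
  {"tx":0,"ty":-0.021,"tz":-0.0115,"turn":0,"claw":0},
  {"tx":0,"ty":-0.033,"tz":-0.016,"turn":0,"claw":0},
  {"tx":0,"ty":-0.0455,"tz":-0.0195,"turn":0,"claw":0},
  {"tx":0,"ty":-0.058,"tz":-0.0215,"turn":0,"claw":0},
  {"tx":0,"ty":-0.071,"tz":-0.0225,"turn":0,"claw":0},
  {"tx":0,"ty":-0.084,"tz":-0.022,"turn":0,"claw":0},
  {"tx":0,"ty":-0.0965,"tz":-0.0205,"turn":0,"claw":0},
])

```text
time_s: 27.95
ee_pos: [577.9, -51.3, 216.2]
tool_rot: [0.758, 0.652, 0.002, 0.002]
contact_force: [3.3, -0.6, 8.4]
grip_width: 10.6
finger_force: 31.6
```

```bash
python3 - <<'E'
from h import *
go((576,-52,213,-8.5));arc(1.1,[1,.9,.8,.7,.6,.5,.4,.3,.2,.1,0,-.03],0)
E
```

```text
t 27.95 pos [577.9 -51.3 216.2] alpha -8.6 F [ 3.3 -0.6  8.4] w 10.6 ff 31.6 j7 0.27
tx -0.0010 ty -0.0018 tz 0.0032 turn -0.1
1 [-0.0, -0.0126, 0.0028]
0.9 [-0.0001, -0.0248, 0.0067]
0.8 [-0.0001, -0.0366, 0.0119]
0.7 [-0.0002, -0.0478, 0.0183]
0.6 [-0.0002, -0.0583, 0.0257]
0.5 [-0.0002, -0.068, 0.0341]
0.4 [-0.0003, -0.0768, 0.0435]
0.3 [-0.0003, -0.0847, 0.0537]
0.2 [-0.0003, -0.0914, 0.0647]
0.1 [-0.0004, -0.0971, 0.0762]
0 [-0.0004, -0.1016, 0.0883]
-0.03 [-0.0004, -0.1027, 0.092]
```

Call:
send_rows([
  {"tx":0,"ty":-0.0125,"tz":0.002,"turn":0,"claw":0},
  {"tx":0,"ty":-0.025,"tz":0.006,"turn":0,"claw":0},
  {"tx":0,"ty":-0.0365,"tz":0.011,"turn":0,"claw":0},
  {"tx":0,"ty":-0.048,"tz":0.0175,"turn":0,"claw":0},
  {"tx":0,"ty":-0.058,"tz":0.025,"turn":0,"claw":0},
  {"tx":0,"ty":-0.068,"tz":0.0335,"turn":0,"claw":0},
])

```text
time_s: 28.55
ee_pos: [508.8, -41.0, 180.4]
tool_rot: [0.758, 0.652, 0.0, 0.0]
contact_force: [1.8, -2.9, 2.5]
grip_width: 10.6
finger_force: 33.1
```

```bash
python3 - <<'E'
from h import *
go((576,-52,213,-8.5));arc(.5,[.4,.3,.2,.1,0,-.03,-.06],0)
E
```

```text
t 28.55 pos [508.8 -41.  180.4] alpha -8.6 F [ 1.8 -2.9  2.5] w 10.6 ff 33.1 j7 0.25
tx -0.0007 ty 0.0681 tz -0.0326 turn -0.1
0.4 [-0.0, -0.0088, 0.0094]
0.3 [-0.0001, -0.0166, 0.0197]
0.2 [-0.0001, -0.0233, 0.0306]
0.1 [-0.0001, -0.0289, 0.0422]
0 [-0.0001, -0.0333, 0.0543]
-0.03 [-0.0001, -0.0344, 0.058]
-0.06 [-0.0001, -0.0354, 0.0617]
```

Call:
send_rows([
  {"tx":0,"ty":-0.009,"tz":0.0095,"turn":0,"claw":0},
  {"tx":0,"ty":-0.0165,"tz":0.0195,"turn":0,"claw":0},
  {"tx":0,"ty":-0.0235,"tz":0.0305,"turn":0,"claw":0},
  {"tx":0,"ty":-0.029,"tz":0.042,"turn":0,"claw":0},
  {"tx":0,"ty":-0.0325,"tz":0.052,"turn":0,"claw":0},
  {"tx":0,"ty":-0.0325,"tz":0.052,"turn":0,"claw":0},
])

```text
time_s: 29.15
ee_pos: [475.2, -36.0, 125.9]
tool_rot: [0.759, 0.652, -0.002, -0.001]
contact_force: [-3.1, -3.8, -0.1]
grip_width: 11.0
finger_force: 34.9
```

```bash
python3 - <<'E'
from h import *
go((478,-38,130,-8.5))
E
```

```text
t 29.15 pos [475.2 -36.  125.9] alpha -8.7 F [-3.1 -3.8 -0.1] w 11.0 ff 34.9 j7 0.3
tx -0.0015 ty 0.0030 tz -0.0041 turn -0.2
```

Call:
send_rows([
  {"tx":0,"ty":0.001,"tz":0.002,"turn":0,"claw":0},
  {"tx":0,"ty":0.001,"tz":0.004,"turn":0,"claw":0},
  {"tx":0,"ty":0.001,"tz":0.004,"turn":0,"claw":0},
])

```text
time_s: 29.45
ee_pos: [474.1, -35.8, 122.3]
tool_rot: [0.758, 0.652, -0.003, -0.004]
contact_force: [-9.1, -3.2, 2.0]
grip_width: 11.0
finger_force: 35.3
```

Call:
send_rows([
  {"tx":0,"ty":0.001,"tz":0.002,"turn":0,"claw":0},
  {"tx":0,"ty":0.001,"tz":0.003,"turn":0,"claw":0},
  {"tx":0,"ty":0.001,"tz":0.003,"turn":0,"claw":0},
])

```text
time_s: 29.75
ee_pos: [473.5, -35.7, 120.3]
tool_rot: [0.759, 0.652, -0.004, -0.006]
contact_force: [-17.3, -0.5, 19.7]
grip_width: 10.5
finger_force: 37.2
```

```bash
python3 - <<'E'
from h import *
go((0,0,0,0))
S=arm.capture("side");m=[d for d in arm.outline_of("side","case")][0]["mask"]
# lid height at shut: compare with the first picture along the front edge of lid
S0=cv2.imread("pics/side0.png")
for n,I in(("start",S0),("now",S)):
    u,v=proj("side",[*cw(-66,90),112])[0].astype(int);print(n,u,v,cv2.cvtColor(I,6)[v-12:v+14,u].tolist())
    u,v=proj("side",[*cw(-66,-110),112])[0].astype(int);print(n,u,v,cv2.cvtColor(I,6)[v-12:v+14,u].tolist())
E
```

```text
t 29.75 pos [473.5 -35.7 120.3] alpha -8.7 F [-17.3  -0.5  19.7] w 10.5 ff 37.2 j7 0.31
tx -0.0364 ty -0.4716 tz 0.1273 turn -8.7
start 349 264 [105, 108, 107, 112, 107, 105, 107, 107, 116, 84, 55, 75, 86, 63, 59, 49, 49, 48, 49, 37, 49, 46, 58, 48, 47, 44]
start 382 227 [202, 207, 209, 205, 216, 198, 116, 104, 119, 67, 31, 92, 51, 55, 47, 42, 34, 39, 26, 25, 20, 17, 18, 65, 67, 114]
now 349 264 [98, 99, 104, 103, 104, 103, 99, 100, 98, 102, 100, 98, 112, 82, 52, 36, 44, 49, 48, 39, 43, 48, 49, 47, 45, 49]
now 382 227 [197, 202, 203, 203, 204, 200, 205, 206, 217, 129, 98, 88, 23, 17, 30, 35, 31, 36, 32, 25, 27, 17, 20, 55, 60, 107]
```

The lid now presses on the rim (20 N), and the front edge sits at the modelled shut row. I'll release and retreat.

Call:
send_rows([
  {"tx":0,"ty":0.001,"tz":-0.001,"turn":0,"claw":0},
  {"tx":0,"ty":0.001,"tz":-0.001,"turn":0,"claw":0.05},
  {"tx":0,"ty":0.001,"tz":-0.001,"turn":0,"claw":0.05},
  {"tx":0,"ty":0.001,"tz":-0.001,"turn":0,"claw":0.05},
  {"tx":0,"ty":0.001,"tz":-0.001,"turn":0,"claw":0.05},
  {"tx":0,"ty":0.001,"tz":-0.04,"turn":0,"claw":0.05},
  {"tx":0,"ty":0.001,"tz":-0.08,"turn":0,"claw":0.05},
  {"tx":0,"ty":0.001,"tz":-0.12,"turn":0,"claw":0.05},
])

```text
time_s: 30.65
ee_pos: [480.6, -36.2, 242.2]
tool_rot: [0.759, 0.652, -0.0, 0.0]
contact_force: [-0.0, 1.8, 0.8]
grip_width: 50.2
finger_force: 0.0
```

Call:
send_rows([
  {"tx":-0.15,"ty":0,"tz":-0.06,"turn":0,"claw":0.05},
  {"tx":-0.15,"ty":0,"tz":-0.06,"turn":0,"claw":0.05},
  {"tx":-0.15,"ty":0,"tz":-0.06,"turn":0,"claw":0.05},
  {"tx":-0.15,"ty":0,"tz":-0.06,"turn":0,"claw":0.05},
])

```text
time_s: 31.05
ee_pos: [457.5, -190.5, 303.6]
tool_rot: [0.761, 0.649, 0.001, 0.002]
contact_force: [-0.1, -1.0, -0.5]
grip_width: 50.1
finger_force: 0.0
```

```bash
python3 - <<'E'
from h import *
go((0,0,0,0))
S=arm.capture("side")
for yy in(115,90,-90,-115):
    uv=np.array([proj("side",[*cw(-66,yy),z])[0] for z in(112,118,124)]).round(1)
    u,v=uv[0].astype(int);print(uv.tolist(),cv2.cvtColor(S,6)[v-10:v+10,u].tolist())
# tilt by silhouette fit over lid angle
m=arm.outline_of("side","case")[0]["mask"]
v,u=np.nonzero(m);roi=(u.min()-10,v.min()-10,np.ptp(u)+21,np.ptp(v)+21)
t=cv2.resize(m[roi[1]:roi[1]+roi[3],roi[0]:roi[0]+roi[2]].astype(np.float32),(roi[2]*SS,roi[3]*SS))>.5
for th in(0,.03,.06,.1,.15):
    L=[(P-[66,0,104])@R.from_euler("y",th).as_matrix().T+[66,0,104] for P in CASE[1:]]
    k=sil("side",[CASE[0]]+L,CX,CY,CA,roi)>0;print(th,round((k&t).sum()/(k|t).sum(),4))
E
```

```text
t 31.05 pos [ 457.5 -190.5  303.6] alpha -9.1 F [-0.1 -1.  -0.5] w 50.1 ff 0.0 j7 0.37
tx 0.1159 ty -0.4835 tz 0.3009 turn -9.1
[[344.7, 270.0], [344.8, 268.5], [344.9, 267.0]] [91, 94, 91, 89, 89, 94, 86, 93, 95, 92, 97, 62, 48, 39, 43, 45, 42, 33, 46, 43]
[[349.2, 264.9], [349.3, 263.4], [349.5, 261.9]] [96, 91, 95, 94, 92, 88, 95, 89, 97, 99, 101, 77, 52, 40, 40, 36, 42, 38, 38, 41]
[[379.0, 231.1], [379.2, 229.6], [379.4, 228.1]] [197, 155, 92, 85, 89, 94, 90, 90, 93, 106, 73, 40, 40, 43, 39, 47, 40, 43, 45, 41]
[[382.8, 226.8], [383.0, 225.4], [383.2, 223.9]] [188, 189, 191, 189, 190, 193, 194, 203, 117, 90, 92, 98, 56, 32, 30, 33, 25, 30, 22, 23]
0 0.956
0.03 0.9524
0.06 0.9484
0.1 0.943
0.15 0.9352
```

The lid's front edge is at the shut row within 0.5 px, the silhouette fits best at 0 rad, and the robot is clear.

```bash
python3 -c "
from rig import arm
print(arm.hand_in())"
```

```text
the job is handed in; nothing more can be done
None
```

I opened the lid to its stop, locked both white cartridges home (ports 0 and 2), shut the lid and handed the job in; I never went near the jar, dish or bottle, and no verdict came back.

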